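# Make the stud gauges ready for transport

### The job

Make the gauges on the carrier ready for transport: screw the knurled ring of every gauge down its stud, clockwise, until the resistance rises because it has seated, without forcing it, and press a yellow guard cover straight down over each of them until both clips snap under the rim. When all are covered, slide the red transport lock to the left until its end stop, and leave the bottle, the jar and the tin behind the carrier where they stand.

Things in the scene. Friction and masses are not known exactly. Their poses are not given: they have to be found in the camera images.
- carrier: fixed aluminium plate 185 (x) x 390 (y) x 10 mm, from x = -115 to +70 mm in its frame, with three dark square pockets (lips 5 mm high, 1.5 mm play) centred at x = +20, y = -115, 0, +115 mm; one may be empty. Origin on the bench, z up; yaw varies a few degrees. The red lock slides along its y axis at x = -85 mm.
- gauge_1: gauge, 0.95 kg, resting in a carrier pocket that keeps it from turning (may be absent; all alike): blue foot 84 x 84 x 8 mm, steel neck of 48 mm and on it a steel rim of 62 mm diameter, 22 to 26 mm above the origin; brass stud of 16 mm diameter up to 46 mm with a ring on it. Origin: centre of the foot's underside, 10 mm above the bench; z up along the stud.
- ring_1_mid (a point): centre of the knurled steel ring (44 mm diameter, 18 mm high, red line on top) already started on the stud of gauge_1: on the axis at half its height. Seated on the rim it is 35 mm above the gauge's origin (45 mm above the bench); at the start 6 to 10 mm higher.
- ring_1 (a joint): turn of this ring in rad, growing clockwise seen from above (8 mm down a turn; stays where left). Starts at 0.6 to 3.2: 3/4 to 1 1/4 turns to go. Turns with 0.05 N m until it seats at 8.0; from there resistance rises by 1.6 N m per rad, and let go it springs back to about 8.0. At 8.8 (1.3 N m) it counts as forced.
- gauge_2: gauge, 0.95 kg, resting in a carrier pocket that keeps it from turning (may be absent; all alike): blue foot 84 x 84 x 8 mm, steel neck of 48 mm and on it a steel rim of 62 mm diameter, 22 to 26 mm above the origin; brass stud of 16 mm diameter up to 46 mm with a ring on it. Origin: centre of the foot's underside, 10 mm above the bench; z up along the stud.
- ring_2_mid (a point): centre of the knurled steel ring (44 mm diameter, 18 mm high, red line on top) already started on the stud of gauge_2: on the axis at half its height. Seated on the rim it is 35 mm above the gauge's origin (45 mm above the bench); at the start 6 to 10 mm higher.
- ring_2 (a joint): turn of this ring in rad, growing clockwise seen from above (8 mm down a turn; stays where left). Starts at 0.6 to 3.2: 3/4 to 1 1/4 turns to go. Turns with 0.05 N m until it seats at 8.0; from there resistance rises by 1.6 N m per rad, and let go it springs back to about 8.0. At 8.8 (1.3 N m) it counts as forced.
- gauge_3: gauge, 0.95 kg, resting in a carrier pocket that keeps it from turning (may be absent; all alike): blue foot 84 x 84 x 8 mm, steel neck of 48 mm and on it a steel rim of 62 mm diameter, 22 to 26 mm above the origin; brass stud of 16 mm diameter up to 46 mm with a ring on it. Origin: centre of the foot's underside, 10 mm above the bench; z up along the stud.
- ring_3_mid (a point): centre of the knurled steel ring (44 mm diameter, 18 mm high, red line on top) already started on the stud of gauge_3: on the axis at half its height. Seated on the rim it is 35 mm above the gauge's origin (45 mm above the bench); at the start 6 to 10 mm higher.
- ring_3 (a joint): turn of this ring in rad, growing clockwise seen from above (8 mm down a turn; stays where left). Starts at 0.6 to 3.2: 3/4 to 1 1/4 turns to go. Turns with 0.05 N m until it seats at 8.0; from there resistance rises by 1.6 N m per rad, and let go it springs back to about 8.0. At 8.8 (1.3 N m) it counts as forced.
- cover_1: loose yellow cover (all alike, one may be spare), 0.11 kg: roof 74 mm wide, top 46 mm above the origin, 4 legs, black knob 20 mm wide on the roof, 46 to 70 mm up; 2 black sprung clips on its +x and -x sides. Origin: centre between the feet. Snapped on (10 to 16 N down, any yaw) it stands 8 mm above the gauge's origin on its axis; unsnapped, 3 to 11 mm higher. Goes on only over a ring that is down.
- cover_2: loose yellow cover (all alike, one may be spare), 0.11 kg: roof 74 mm wide, top 46 mm above the origin, 4 legs, black knob 20 mm wide on the roof, 46 to 70 mm up; 2 black sprung clips on its +x and -x sides. Origin: centre between the feet. Snapped on (10 to 16 N down, any yaw) it stands 8 mm above the gauge's origin on its axis; unsnapped, 3 to 11 mm higher. Goes on only over a ring that is down.
- cover_3: loose yellow cover (all alike, one may be spare), 0.11 kg: roof 74 mm wide, top 46 mm above the origin, 4 legs, black knob 20 mm wide on the roof, 46 to 70 mm up; 2 black sprung clips on its +x and -x sides. Origin: centre between the feet. Snapped on (10 to 16 N down, any yaw) it stands 8 mm above the gauge's origin on its axis; unsnapped, 3 to 11 mm higher. Goes on only over a ring that is down.
- lock (a joint): transport lock in m: 0 to 0.09, growing along the carrier's +y (to the robot's left); starts at 0 to 0.02, end stop at 0.09. Slides with about 3 N of friction and stays where it is left.
- lock_top (a point): centre of the top of the red lock grip, a block 28 (carrier x) x 20 (carrier y) x 40 mm high that rises from a dark track; this point is 64 mm above the bench.
- dropper_bottle: bystander: amber dropper bottle, 30 mm diameter, 93 mm high, origin under its centre
- flux_jar: bystander: white screw jar, 48 mm diameter, 29 mm high, origin under its centre
- solder_tin: bystander: round beige tin, 56 mm diameter, 28 mm high, origin under its centre
Things that resemble listed ones, but are neither listed nor needed, are in the scene too. What is shaped like the gauge_2 but purple is not meant.

How it is judged:
On the way, in this order (a step that is already met when the one before it is completed fails the run):
1. the ring of every gauge present is screwed down to its seat (value of joint each of ring_1, ring_2, ring_3 above 7.75 rad), for 0.2 s.
2. a cover is snapped on every gauge present (((z of cover_1 in the frame of gauge_1 between 0.005 and 0.0105 m and horizontal distance between cover_1 and gauge_1 below 0.005 m and angle between cover_1's own z axis and vertical below 0.08 rad) or (z of cover_2 in the frame of gauge_1 between 0.005 and 0.0105 m and horizontal distance between cover_2 and gauge_1 below 0.005 m and angle between cover_2's own z axis and vertical below 0.08 rad) or (z of cover_3 in the frame of gauge_1 between 0.005 and 0.0105 m and horizontal distance between cover_3 and gauge_1 below 0.005 m and angle between cover_3's own z axis and vertical below 0.08 rad)) and ((z of cover_1 in the frame of gauge_2 between 0.005 and 0.0105 m and horizontal distance between cover_1 and gauge_2 below 0.005 m and angle between cover_1's own z axis and vertical below 0.08 rad) or (z of cover_2 in the frame of gauge_2 between 0.005 and 0.0105 m and horizontal distance between cover_2 and gauge_2 below 0.005 m and angle between cover_2's own z axis and vertical below 0.08 rad) or (z of cover_3 in the frame of gauge_2 between 0.005 and 0.0105 m and horizontal distance between cover_3 and gauge_2 below 0.005 m and angle between cover_3's own z axis and vertical below 0.08 rad)) and ((z of cover_1 in the frame of gauge_3 between 0.005 and 0.0105 m and horizontal distance between cover_1 and gauge_3 below 0.005 m and angle between cover_1's own z axis and vertical below 0.08 rad) or (z of cover_2 in the frame of gauge_3 between 0.005 and 0.0105 m and horizontal distance between cover_2 and gauge_3 below 0.005 m and angle between cover_2's own z axis and vertical below 0.08 rad) or (z of cover_3 in the frame of gauge_3 between 0.005 and 0.0105 m and horizontal distance between cover_3 and gauge_3 below 0.005 m and angle between cover_3's own z axis and vertical below 0.08 rad))), for 0.2 s.
3. the transport lock is at its end stop (value of joint lock above 0.085 m), for 0.2 s.
At the end, for the whole second after the job is handed in: every gauge present rests in the carrier (origin under 14 mm), its ring seated (over 7.75 rad), a cover snapped on (origin 5 to 10.5 mm over the gauge's, within 5 mm of its axis, tilt under 0.08 rad); lock past 85 of 90 mm; covers at rest (all of step 1 and all of step 2 and value of joint lock above 0.085 m and z of each of gauge_1, gauge_2, gauge_3 in the frame of carrier below 0.014 m and linear speed of each of cover_1, cover_2, cover_3 below 0.02 m/s); the robot touches nothing.
It fails at once if the ring of a gauge is forced past its seat (value of joint any of ring_1, ring_2, ring_3 above 8.8 rad).
It fails at once if the bottle, the jar or the tin is shifted by more than 4 cm (distance of any of dropper_bottle, flux_jar, solder_tin from where it was at the start of the episode above 0.04 m).
Of gauge_1, gauge_2, gauge_3 only 2 to 3 are there at a start; the rules pass over those that are not, and their reading is None.
At some moment in a run one of cover_1, cover_2, cover_3 may be knocked a few centimetres aside while the robot is not near it.
Once in a run the grip may slacken for a moment while it holds something.
It also fails if it takes over 210 s, if anything falls off the work surface, if the arm or the gripper's body presses on something with over 40 N, if the wrist force passes 120 N, or if a joint passes its speed limit or range.

### The arm

A 6-joint arm with a two-finger parallel gripper is mounted at the origin on a cart in front of the work surface, level with it; the furniture and walls round the work are solid. World frame = base frame: x ahead of the robot, y to its left, z up, the work surface at z = 0. Lengths are in m, angles in rad, forces in N, time in s.
With the tool pointing down it reaches from about 0.225 to 0.875 m from the base axis. Payload 3.4 kg.
Tool frame: the origin (TCP) lies at the very end of the fingers, on their centre line; the grasp point (between the pads) lies 19 mm behind it (grip_depth is the distance from the TCP to the grasp point, in m); x points along the fingers, z is the direction in which the jaws open and shut, and the axes are right-handed (so a half turn about x gives the same grasp; the last joint's range is limited). The gripper opens to 85 mm and grips with 20 to 120 N. Pads are 22 mm wide; open, the fingers measure 114 mm over their backs; the gripper's body (76 mm by 85 mm) begins 54 mm behind the grasp point. The pads swing forward as they close: fully open they stand 13 mm farther back than shut.
Start: joints at [1.015, 0.276, 1.505, -0, 1.361, -0.121], TCP at [0.242, 0.522, 0.231] pointing down, gripper open.
Joint ranges: [-2.89, 2.89], [-0.75, 2.08], [0.22, 2.7], [-1.18, 4.32], [0.11, 2.71], [-2.7, 2.7]. Speed limits (rad/s): [2.57, 2.57, 3.14, 3.14, 3.14, 3.14].

### API

Orientations are given as a unit quaternion [w, x, y, z].
In Python, from rig import get_state, get_image, sign_off, grip_depth gives the robot as it stands. The module is installed in compiled form; this text tells all that it offers.
- The arm moves only by the tool arm_command, never from a script. Its argument "series" is a list of rows, each an object with "dp": the shift along the tool's x, y, z scaled (see below), a list of three; "angular": the turn, a rotation vector about the tool's x, y, z scaled (see below), a list of three; "gripper": the finger opening in mm, from 0 to 85.4. A call has exactly 8 rows; each row shifts and turns the pose as measured when the row begins, along the tool's axes as they then stand; what a row does not reach is not made up. The controller multiplies each number of a shift by 0.12 m and each number of a turn by 90 degrees. A row lasts 1/8 s, in which the tool goes at most 62.5 mm and 10.7 degrees, less where a joint would pass 70% of its speed; a pose out of reach is approached as far as the arm can. A call with a number of a shift or a turn outside -1 to 1 is refused whole. A call with a gripper value outside its range is refused whole. The fingers move at their own pace and stop on an object; "grip_force" is the grip in N (left out, the last holds). Time passes only in rows, so rows that do not move let the fingers close, or fill a call up. It gives the time, the measured TCP pose, the force and the opening at its end, in the units of the state.
- get_state(): the state, without advancing time (a new reading comes with each control period).
- get_image(name): name is "scene" or "top"; returns a dict with "image" (400x640x3 uint8, blue, green, red), "depth" (400x640 float32, m along the optical axis (not along the pixel's ray), 0 where there is no reading), "mtx" (3x3 intrinsics, pixels), "k1" (the pictures are not rectified: a ray, as slopes to the right and down, at radius r is drawn at 1 + k1 r^2 times it, then the intrinsics apply), "view" (4x4, takes a point from world to camera coordinates). Camera axes: x right, y up, looking along -z (the intrinsics and any distortion apply to the point x, -y, -z); pixel columns grow to the right and rows downward; lengths in m; the calibration is good to about 2 mm. A picture is of the moment at which its call begins.
- sign_off(): hands the job in, once; it reports no verdict.
The state is a dict: "clock": time; "qpos": joint angles; "qd": joint speeds; "effort": joint torques, N m; "position": TCP position; "ee_rot": TCP orientation; "contact_force": force on the tool from outside, world axes, zero at the start; "moment": the same for the moment, N m; "width": finger opening in m.
Only numpy, scipy, OpenCV 4.12 (cv2) and the standard library are available. Lean on these libraries where they do the work, as an engineer would, in place of code of your own. Each camera call takes 0.05 s, during which the arm holds its last target. There are 200 camera calls.

## Working session

There is one attempt and no reset: what is moved stays moved. The work goes in short steps, Python scripts to look and compute and a tool call to move; the robot and the scene stay as the last step left them, time stands still between calls to the robot, and variables do not carry over. Pictures are saved under pics/ and viewed, about 12 in all and at most 16, crops included, and the job is handed in when it is done.

Besides the shell and the picture viewer there is one more tool, called after ">>>" as a command line: name --argument value ..., lists and objects as JSON in quotes. arm_command: Moves the arm, as the interface text tells. Its arguments: {"type":"object","properties":{"series":{"type":"array","items":{"type":"object","properties":{"dp":{"type":"array","items":{"type":"number"}},"angular":{"type":"array","items":{"type":"number"}},"gripper":{"type":"number"}}}},"grip_force":{"type":"number"}},"required":["series"]}

```bash
mkdir -p pics; ls; cat > h.py <<'E'
import numpy as np, cv2
from rig import get_state, get_image, sign_off, grip_depth
from scipy.spatial.transform import Rotation as R
def cloud(d):
    h,w=d['depth'].shape; v,u=np.mgrid[:h,:w].astype(float)
    K=d['mtx']; xd=(u-K[0,2])/K[0,0]; yd=(v-K[1,2])/K[1,1]
    x,y=xd.copy(),yd.copy()
    for _ in range(8):
        s=1+d['k1']*(x*x+y*y); x,y=xd/s,yd/s
    z=d['depth']; P=np.stack([x*z,-y*z,-z,np.ones_like(z)],-1)
    W=P@np.linalg.inv(d['view']).T
    W[z==0]=np.nan
    return W[...,:3]
def proj(d,p):
    c=d['view']@np.append(p,1); x,y=c[0]/-c[2],-c[1]/-c[2]
    s=1+d['k1']*(x*x+y*y); K=d['mtx']
    return K[0,0]*x*s+K[0,2],K[1,1]*y*s+K[1,2]
def rot():
    s=get_state(); q=s['ee_rot']; return s,R.from_quat([q[1],q[2],q[3],q[0]]).as_matrix()
E
python3 - <<'E'
from h import *
for n in("scene","top"):
    d=get_image(n); cv2.imwrite(f"pics/{n}0.png",d['image']); np.savez(f"{n}0.npz",**d)
    print(n,d['mtx'],d['k1'],np.linalg.inv(d['view'])[:3,3])
s,m=rot(); print(s,m,grip_depth)
E
```

```text
pics
scene [[458.60283543   0.         322.55835245]
 [  0.         458.60283543 195.50819461]
 [  0.           0.           1.        ]] -0.004407064976708926 [-0.04014925  1.10520563  0.68055978]
top [[414.36677881   0.         323.58284375]
 [  0.         414.36677881 196.70438182]
 [  0.           0.           1.        ]] 0.031195303513010062 [ 0.37825561 -0.07993602  1.11668402]
{'clock': 0.1, 'qpos': array([ 1.01500286e+00,  2.76545061e-01,  1.50600785e+00, -3.78457829e-07,
        1.36069809e+00, -1.20974482e-01]), 'qd': array([ 0.00013411,  0.00070488, -0.00010728, -0.00032713,  0.00062092,
        0.00122562]), 'effort': array([ 2.45834977e-03, -4.17698014e+01, -2.46405137e+01, -1.00527238e-04,
        5.73514699e-03,  3.39046483e-05]), 'position': array([0.24195902, 0.52109664, 0.2305181 ]), 'ee_rot': array([ 0.59555129, -0.3806328 ,  0.59660859,  0.38012566]), 'contact_force': array([-0.31156709,  0.33292952, -0.46076659]), 'moment': array([-0.04274718, -0.0453623 ,  0.03773398]), 'width': 0.08538673061439231} [[-8.74661955e-04 -9.06946255e-01  4.21245446e-01]
 [-1.40893691e-03  4.21246307e-01  9.06945182e-01]
 [-9.99998625e-01  1.99762189e-04 -1.64627817e-03]] 0.0187
```

View pics/scene0.png

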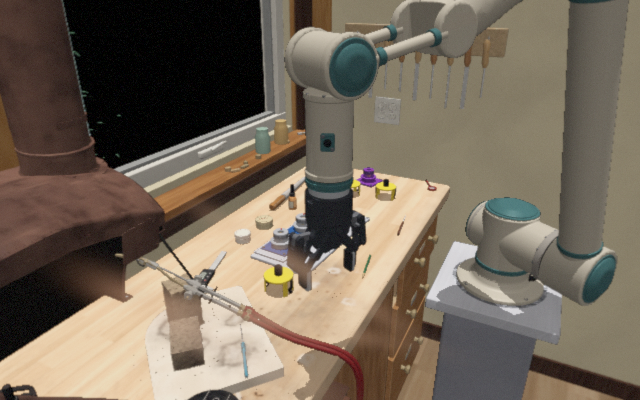

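View pics/top0.png

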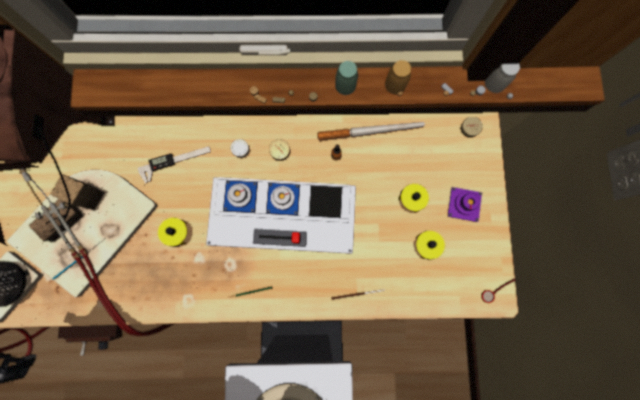

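The scene view shows the gripper over the bench, with two gauges on the carrier and a yellow cover at (278,282). Two more covers sit farther back at (352,188) and (385,190), near the purple decoy at (368,175).

In the top view:
- **Gauges:** (239,194) and (283,197). The pocket at (326,201) is empty.
- **Lock:** (297,238).
- **Covers:** (172,232), (414,197) and (430,245).
- **Purple decoy:** (465,204).
- **Bystanders:** jar (240,148), tin (279,149), bottle (337,153).

Next I'll measure these positions.

```bash
python3 - <<'E'
from h import *
d=dict(np.load('top0.npz')); W=cloud(d); im=d['image']
print('tcp px',proj(d,get_state()['position']))
for n,(u,v) in dict(g1=(239,194),g2=(283,197),pocket=(326,201),lock=(297,238),cA=(172,232),cB=(414,197),cC=(430,245),table=(380,280),jar=(240,148),tin=(279,149),bot=(337,153)).items():
    print(n,W[v,u].round(4), im[v,u], 'maxz near',np.nanmax(W[v-12:v+13,u-12:u+13,2]).round(4))
hsv=cv2.cvtColor(im,cv2.COLOR_BGR2HSV)
def blobs(m,name,amin):
    n,l,st,c=cv2.connectedComponentsWithStats(m.astype(np.uint8))
    for i in range(1,n):
        if st[i,4]>amin:
            P=W[l==i]; r=cv2.minAreaRect(np.nan_to_num(P[:,:2]).astype(np.float32))
            print(name,c[i].round(1),st[i,4],'med',np.nanmedian(P,0).round(4),'rect',np.round(r[0],4),np.round(r[1],4),round(r[2],2))
H,S,V=cv2.split(hsv)
blobs((H>20)&(H<35)&(S>180)&(V>120),'yellow',150)
blobs((H>105)&(H<125)&(S>120)&(V>60),'blue',150)
blobs(((H<6)|(H>174))&(S>200)&(V>120),'red',20)
blobs((V<45)&(abs(W[...,2]-.01)<.008),'dark',150)
for a,b,n in((125,230,'w'),):
    big=cv2.resize(im[150:290,130:480],None,fx=2.2,fy=2.2,interpolation=cv2.INTER_CUBIC)
    cv2.imwrite('pics/crop1.png',big)
E
```

```text
tcp px (np.float64(16.983495767365582), np.float64(348.60695790568104))
g1 [0.5816 0.1247 0.0551] [ 94 145 180] maxz near 0.0672
g2 [0.5716 0.0105 0.0573] [ 89 148 181] maxz near 0.0669
pocket [ 0.568  -0.1019  0.0074] [23 27 28] maxz near 0.0173
lock [ 0.4638 -0.026   0.0705] [ 32  39 204] maxz near 0.0705
cA [0.4846 0.2882 0.0662] [12 11 13] maxz near 0.0742
cB [ 0.5646 -0.3273  0.0689] [14 17 16] maxz near 0.074
cC [ 0.4411 -0.3601  0.0708] [23 22 23] maxz near 0.0748
table [ 0.3554 -0.2411 -0.0008] [142 197 213] maxz near 0.0071
jar [0.7138 0.1295 0.029 ] [213 214 214] maxz near 0.0343
tin [0.7102 0.024  0.0271] [123 171 201] maxz near 0.0321
bot [ 0.6898 -0.1327  0.0512] [27 39 60] maxz near 0.0935
yellow [413.9 197.3] 513 med [ 0.5663 -0.3315  0.0457] rect [ 0.2919 -0.1898] [0.0694 0.6928] 62.69
yellow [172.7 231.6] 553 med [0.4865 0.2925 0.0459] rect [0.2515 0.1706] [0.6036 0.0711] 27.42
yellow [429.4 244.5] 545 med [ 0.4431 -0.364   0.0455] rect [ 0.2475 -0.1821] [0.0703 0.6105] 47.08
blue [241.4 197.6] 398 med [0.5702 0.1172 0.0179] rect [0.3106 0.0901] [0.6404 0.0914] 8.06
blue [283.4 200. ] 385 med [0.5621 0.0082 0.0182] rect [0.3087 0.027 ] [0.0824 0.6142] 87.37
red [295.3 237.4] 67 med [ 0.4667 -0.0207  0.0642] rect [ 0.2385 -0.0154] [0.0179 0.4777] 88.45
dark [325.3 201.2] 823 med [ 0.5672 -0.0995  0.0103] rect [ 0.567  -0.0997] [0.0782 0.0793] 85.64
```

View pics/crop1.png

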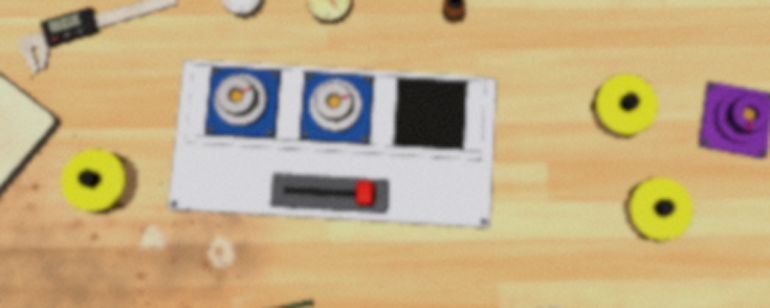

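The crop confirms the choices: two blue gauges with their rings up, the lock at its right end, three yellow covers, and the purple look-alike left alone. I'll now fit the axes and ring heights.

```bash
cat > meas.py <<'E'
from h import *
def circ(W,c,zlo,zhi,r):
    m=(np.hypot(W[...,0]-c[0],W[...,1]-c[1])<r)&(W[...,2]>zlo)&(W[...,2]<zhi)
    P=W[m]; (a,b),rad=cv2.minEnclosingCircle(P[:,:2].astype(np.float32)); 
    return np.array([a,b]),rad,len(P),np.median(P[:,2]),P
def feet(d,W):
    hsv=cv2.cvtColor(d['image'],cv2.COLOR_BGR2HSV);H,S,V=cv2.split(hsv)
    return (H>105)&(H<125)&(S>120)&(V>60)&(abs(W[...,2]-.018)<.007)
def covers(d,W):
    H,S,V=cv2.split(cv2.cvtColor(d['image'],cv2.COLOR_BGR2HSV))
    m=(H>20)&(H<35)&(S>150)&(V>100)
    n,l,st,c=cv2.connectedComponentsWithStats(m.astype(np.uint8)); out=[]
    for i in range(1,n):
        if st[i,4]<150: continue
        P=W[l==i]; zm=np.nanmedian(P[:,2]); P=P[abs(P[:,2]-zm)<.012]
        (a,b),r=cv2.minEnclosingCircle(P[:,:2].astype(np.float32)); out.append((round(a,4),round(b,4),round(r,4),round(float(zm),4)))
    return out
E
python3 - <<'E'
from meas import *
d=dict(np.load('top0.npz')); W=cloud(d)
f=feet(d,W)
for c in((.577,.123),(.57,.01)):
    P=W[f&(np.hypot(W[...,0]-c[0],W[...,1]-c[1])<.07)]
    print('foot',cv2.minAreaRect(P[:,:2].astype(np.float32)),np.median(P[:,2]))
    q,r,n,z,_=circ(W,c,.055,.07,.035); print('ring',q.round(4),r,n,z)
    m=(np.hypot(W[...,0]-q[0],W[...,1]-q[1])<.019)&(np.hypot(W[...,0]-q[0],W[...,1]-q[1])>.011); print('  top',np.nanmedian(W[m][:,2]),np.nanstd(W[m][:,2]),m.sum())
print(covers(d,W))
H,S,V=cv2.split(cv2.cvtColor(d['image'],cv2.COLOR_BGR2HSV))
m=((H<6)|(H>174))&(S>180)&(V>100)&(np.hypot(W[...,0]-.467,W[...,1]+.02)<.04)&(abs(W[...,2]-.064)<.006)
print('lock',cv2.minAreaRect(W[m][:,:2].astype(np.float32)),np.median(W[m],0))
for c in covers(d,W):
    K=W[(np.hypot(W[...,0]-c[0],W[...,1]-c[1])<.02)&(W[...,2]>.06)]; print('knob',K.mean(0).round(4),len(K))
E
```

```text
foot ((0.5820199847221375, 0.11117711663246155), (0.11683348566293716, 0.08132307976484299), 85.45752716064453) 0.017885027492800076
ring [0.5841 0.1291] 0.022592656314373016 219 0.062207045969366215
  top 0.06265452064683252 0.003407072709603461 109
foot ((0.5750873684883118, 0.01471412368118763), (0.08185898512601852, 0.08118921518325806), 86.32120513916016) 0.018208824965441517
ring [0.5757 0.0152] 0.02225867286324501 216 0.061746439736588554
  top 0.06233434311908903 0.0018683725564393875 115
[(0.5688, -0.3335, 0.037, 0.0456), (0.4888, 0.2949, 0.0376, 0.0458), (0.4447, -0.3671, 0.0371, 0.0454)]
lock ((0.4656543433666229, -0.02175673469901085), (0.02314024232327938, 0.017840810120105743), 0.2619684040546417) [ 0.46674882 -0.02061054  0.06414439]
knob [ 0.5688 -0.3331  0.0682] 54
knob [0.4889 0.2959 0.0689] 54
knob [ 0.4448 -0.3658  0.0687] 53
```

```bash
cat >> h.py <<'E'
def delta(t):
    "shift to world point t, in tool axes and command units"
    s,m=rot(); e=m.T@(np.array(t)-s['position'])
    print('pos',s['position'].round(4),'shift u',(e/.12).round(4),'mm',(e*1e3).round(1),'q6',s['qpos'][5].round(3),'jaw',m[:,2].round(3),'x',m[:,0].round(4),
     'F',s['contact_force'].round(2),'M',s['moment'].round(3),'w',s['width'].round(4),'t',s['clock'])
E
python3 - <<'E'
from h import *
delta((.584,.129,.15))
W=cloud(dict(np.load('top0.npz')))
a=np.array([.242,.521]);b=np.array([.584,.129])
for t in np.linspace(0,1,9):
    p=a+t*(b-a); m=np.hypot(W[...,0]-p[0],W[...,1]-p[1])<.09; print(p.round(2),m.sum(),np.nanmax(W[m][:,2]).round(3) if m.sum() else '')
E
```

```text
Traceback (most recent call last):
  File "h.py", line 24, in delta
    'F',s['contact_force'].round(2),'M',s['moment'].round(3),'w',s['width'].round(4),'t',s['clock'])
                                                                 ^^^^^^^^^^^^^^^^
AttributeError: 'float' object has no attribute 'round'
```

```bash
sed -i "s/s\['width'\].round(4)/round(s['width'],4)/" h.py
python3 - <<'E'
from h import *
delta((.584,.129,.15))
W=cloud(dict(np.load('top0.npz')))
a=np.array([.242,.521]);b=np.array([.584,.129])
for t in np.linspace(0,1,9):
    p=a+t*(b-a); m=np.hypot(W[...,0]-p[0],W[...,1]-p[1])<.09; print(p.round(2),m.sum(),np.nanmax(W[m][:,2]).round(3) if m.sum() else '')
E
```

```text
pos [0.242  0.5211 0.2305] shift u [ 0.6731 -3.9617 -1.7616] mm [  80.8 -475.4 -211.4] q6 -0.121 jaw [ 0.421  0.907 -0.002] x [-9.0e-04 -1.4e-03 -1.0e+00] F [-0.31  0.33 -0.46] M [-0.043 -0.045  0.038] w 0.0854 t 0.1
[0.24 0.52] 3366 0.35
[0.28 0.47] 4373 0.35
[0.33 0.42] 3965 0.073
[0.37 0.37] 3898 0.055
[0.41 0.32] 3747 0.074
[0.46 0.28] 3614 0.074
[0.5  0.23] 3691 0.074
[0.54 0.18] 3445 0.067
[0.58 0.13] 3311 0.067
```

>>> arm_command --series '[{"dp": [0,-0.4,-0.18],"angular": [0,0,0],"gripper": 85},{"dp": [0,-0.46,-0.2],"angular": [0,0,0],"gripper": 85},{"dp": [0,-0.46,-0.2],"angular": [0,0,0],"gripper": 85},{"dp": [0,-0.46,-0.2],"angular": [0,0,0],"gripper": 85},{"dp": [0,-0.46,-0.2],"angular": [0,0,0],"gripper": 85},{"dp": [0.1,-0.46,-0.2],"angular": [0,0,0],"gripper": 85},{"dp": [0.2,-0.46,-0.2],"angular": [0,0,0],"gripper": 85},{"dp": [0.2,-0.4,-0.18],"angular": [0,0,0],"gripper": 85}]' --grip_force 30

```text
clock: 1.1
position: [0.5559, 0.1688, 0.1695]
ee_rot: [0.595, -0.383, 0.594, 0.383]
contact_force: [-0.5, 1.0, -0.1]
width: 0.0849
```

>>> arm_command --series '[{"dp": [0,0,0],"angular": [-0.118,0,0],"gripper": 85},{"dp": [0,0,0],"angular": [-0.118,0,0],"gripper": 85},{"dp": [0,0,0],"angular": [-0.118,0,0],"gripper": 85},{"dp": [0,0,0],"angular": [-0.118,0,0],"gripper": 85},{"dp": [0,0,0],"angular": [-0.118,0,0],"gripper": 85},{"dp": [0,0,0],"angular": [-0.118,0,0],"gripper": 85},{"dp": [0,0,0],"angular": [-0.118,0,0],"gripper": 85},{"dp": [0,0,0],"angular": [-0.118,0,0],"gripper": 85}]'

```text
clock: 2.1
position: [0.5551, 0.1628, 0.1617]
ee_rot: [0.171, -0.682, 0.175, 0.69]
contact_force: [0.3, -0.0, 0.3]
width: 0.0847
```

```bash
python3 -c "
from h import *
delta((.584,.129,.045))"
```

```text
pos [0.5551 0.1628 0.1617] shift u [ 0.9701  0.125  -0.3544] mm [116.4  15.  -42.5] q6 -2.481 jaw [-0.88   0.475  0.009] x [-0.0124 -0.0033 -0.9999] F [ 0.29 -0.04  0.29] M [ 0.037 -0.018 -0.01 ] w 0.0847 t 2.1
```

>>> arm_command --series '[{"dp": [0,0.065,-0.18],"angular": [0,0.006,-0.006],"gripper": 85},{"dp": [0,0.065,-0.18],"angular": [0,0,0],"gripper": 85},{"dp": [0.2,0,0],"angular": [0,0,0],"gripper": 85},{"dp": [0.2,0,0],"angular": [0,0,0],"gripper": 70},{"dp": [0.1,0,0],"angular": [0,0,0],"gripper": 70},{"dp": [0,0,0],"angular": [0,0,0],"gripper": 70},{"dp": [0,0,0],"angular": [0,0,0],"gripper": 70},{"dp": [0,0,0],"angular": [0,0,0],"gripper": 70}]'

```text
clock: 3.1
position: [0.5894, 0.1256, 0.1]
ee_rot: [-0.174, 0.686, -0.173, -0.685]
contact_force: [-0.5, -0.9, -0.5]
width: 0.0701
```

```bash
python3 -c "
from h import *
delta((.5842,.1292,.043))"
```

```text
pos [0.5894 0.1256 0.1   ] shift u [ 0.4747 -0.0049  0.0523] mm [57.  -0.6  6.3] q6 -2.552 jaw [-0.88   0.476 -0.001] x [ 1.e-03  7.e-04 -1.e+00] F [-0.51 -0.92 -0.48] M [ 0.009  0.028 -0.031] w 0.0701 t 3.1
```

>>> arm_command --series '[{"dp": [0,-0.005,0.052],"angular": [0,0,0],"gripper": 70},{"dp": [0.16,0,0],"angular": [0,0,0],"gripper": 70},{"dp": [0.16,0,0],"angular": [0,0,0],"gripper": 70},{"dp": [0.15,0,0],"angular": [0,0,0],"gripper": 70},{"dp": [0,0,0],"angular": [0,0,0],"gripper": 70},{"dp": [0,0,0],"angular": [0,0,0],"gripper": 36},{"dp": [0,0,0],"angular": [0,0,0],"gripper": 36},{"dp": [0,0,0],"angular": [0,0,0],"gripper": 36}]'

```text
clock: 4.1
position: [0.5845, 0.1316, 0.0477]
ee_rot: [-0.174, 0.688, -0.171, -0.683]
contact_force: [0.3, -0.6, -6.2]
width: 0.0428
```

```bash
python3 -c "
from h import *
delta((.5842,.1292,.043))"
```

```text
pos [0.5845 0.1316 0.0477] shift u [ 0.0393  0.0192 -0.0072] mm [ 4.7  2.3 -0.9] q6 -2.544 jaw [-0.88   0.474 -0.006] x [ 0.0081  0.0024 -1.    ] F [ 0.26 -0.59 -6.17] M [-0.015 -0.148  0.003] w 0.0428 t 4.1
```

>>> arm_command --series '[{"dp": [0,0,0],"angular": [0,0,0],"gripper": 60},{"dp": [0.02,0.019,-0.007],"angular": [0,0,0],"gripper": 60},{"dp": [0.015,0,0],"angular": [0,0,0],"gripper": 60},{"dp": [0,0,0],"angular": [0,0,0],"gripper": 60},{"dp": [0,0,0],"angular": [0,0,0],"gripper": 38},{"dp": [0,0,0],"angular": [0,0,0],"gripper": 38},{"dp": [0,0,0],"angular": [0,0,0],"gripper": 38},{"dp": [0,0,0],"angular": [0,0,0],"gripper": 38}]'

```text
clock: 5.1
position: [0.5844, 0.1295, 0.0448]
ee_rot: [-0.175, 0.688, -0.171, -0.683]
contact_force: [-0.3, -0.8, 0.5]
width: 0.0427
```

```bash
python3 -c "
from h import *
delta((.5842,.1292,.043))"
```

```text
pos [0.5844 0.1295 0.0448] shift u [0.0151 0.0028 0.0004] mm [1.8 0.3 0. ] q6 -2.548 jaw [-0.88   0.475 -0.006] x [ 0.0089  0.0035 -1.    ] F [-0.25 -0.78  0.48] M [ 0.029  0.119 -0.004] w 0.0427 t 5.1
```

>>> arm_command --series '[{"dp": [0.002,0,0],"angular": [0.115,0,0],"gripper": 38},{"dp": [0.002,0,0],"angular": [0.115,0,0],"gripper": 38},{"dp": [0.002,0,0],"angular": [0.115,0,0],"gripper": 38},{"dp": [0.002,0,0],"angular": [0.115,0,0],"gripper": 38},{"dp": [0.002,0,0],"angular": [0.115,0,0],"gripper": 38},{"dp": [0.002,0,0],"angular": [0.115,0,0],"gripper": 38},{"dp": [0.002,0,0],"angular": [0.115,0,0],"gripper": 38},{"dp": [0.002,0,0],"angular": [0.115,0,0],"gripper": 38}]'

```text
clock: 6.1
position: [0.5849, 0.1279, 0.0429]
ee_rot: [0.595, -0.388, 0.589, 0.385]
contact_force: [-0.7, -0.8, 0.7]
width: 0.0426
```

```bash
python3 -c "
from h import *
delta((.5842,.1292,.043))"
```

```text
pos [0.5849 0.1279 0.0429] shift u [-0.0009  0.01    0.0078] mm [-0.1  1.2  0.9] q6 -1.057 jaw [0.402 0.916 0.004] x [ 0.0096 -0.     -1.    ] F [-0.7  -0.78  0.74] M [-0.194  0.192  0.113] w 0.0426 t 6.1
```

>>> arm_command --series '[{"dp": [0.002,0.008,0.006],"angular": [0.115,0,0],"gripper": 38},{"dp": [0.002,0,0],"angular": [0.115,0,0],"gripper": 38},{"dp": [0.002,0,0],"angular": [0.115,0,0],"gripper": 38},{"dp": [0.002,0,0],"angular": [0.115,0,0],"gripper": 38},{"dp": [0.002,0,0],"angular": [0.115,0,0],"gripper": 38},{"dp": [0.002,0,0],"angular": [0.115,0,0],"gripper": 38},{"dp": [0.002,0,0],"angular": [0.115,0,0],"gripper": 38},{"dp": [0.002,0,0],"angular": [0.115,0,0],"gripper": 38}]'

```text
clock: 7.1
position: [0.5834, 0.1272, 0.041]
ee_rot: [0.7, 0.117, 0.695, -0.118]
contact_force: [-0.9, 0.2, 1.9]
width: 0.0427
```

```bash
python3 -c "
from h import *
delta((.5842,.1292,.041))"
```

```text
pos [0.5834 0.1272 0.041 ] shift u [-0.0002  0.0178  0.0013] mm [-0.   2.1  0.2] q6 0.438 jaw [ 0.945 -0.328  0.008] x [ 0.0067 -0.0038 -1.    ] F [-0.92  0.21  1.89] M [0.115 0.33  0.083] w 0.0427 t 7.1
```

>>> arm_command --series '[{"dp": [0.002,0.012,0],"angular": [0.115,0,0],"gripper": 38},{"dp": [0.002,0.004,0],"angular": [0.115,0,0],"gripper": 38},{"dp": [0.002,0.002,0],"angular": [0.115,0,0],"gripper": 38},{"dp": [0.002,0.002,0],"angular": [0.115,0,0],"gripper": 38},{"dp": [0.002,0.002,0],"angular": [0.115,0,0],"gripper": 38},{"dp": [0.002,0.002,0],"angular": [0.115,0,0],"gripper": 38},{"dp": [0.002,0.002,0],"angular": [0.115,0,0],"gripper": 38},{"dp": [0.002,0.002,0],"angular": [0.115,0,0],"gripper": 38}]'

```text
clock: 8.1
position: [0.5827, 0.1287, 0.0391]
ee_rot: [-0.434, -0.559, -0.43, 0.561]
contact_force: [-1.1, 0.6, 0.7]
width: 0.0428
```

```bash
python3 -c "
from h import *
delta((.5842,.1292,.039))"
```

```text
pos [0.5827 0.1287 0.0391] shift u [ 0.0006  0.0112 -0.0074] mm [ 0.1  1.3 -0.9] q6 1.935 jaw [-0.253 -0.967  0.005] x [ 6.0e-04 -5.4e-03 -1.0e+00] F [-1.05  0.59  0.66] M [0.249 0.124 0.036] w 0.0428 t 8.1
```

>>> arm_command --series '[{"dp": [0,0,0],"angular": [0,0,0],"gripper": 62},{"dp": [0,0.011,-0.007],"angular": [0,0,0],"gripper": 62},{"dp": [0,0,0],"angular": [-0.118,0,0],"gripper": 62},{"dp": [0,0,0],"angular": [-0.118,0,0],"gripper": 62},{"dp": [0,0,0],"angular": [-0.118,0,0],"gripper": 62},{"dp": [0,0,0],"angular": [-0.118,0,0],"gripper": 62},{"dp": [0,0,0],"angular": [-0.118,0,0],"gripper": 62},{"dp": [0,0,0],"angular": [-0.118,0,0],"gripper": 62}]'

```text
clock: 9.1
position: [0.5865, 0.1289, 0.0385]
ee_rot: [0.667, 0.238, 0.663, -0.241]
contact_force: [0.4, 0.4, 0.5]
width: 0.0621
```

>>> arm_command --series '[{"dp": [0,0,0],"angular": [-0.118,0,0],"gripper": 62},{"dp": [0,0,0],"angular": [-0.118,0,0],"gripper": 62},{"dp": [0,0,0],"angular": [-0.118,0,0],"gripper": 62},{"dp": [0,0,0],"angular": [-0.118,0,0],"gripper": 62},{"dp": [0,0,0],"angular": [-0.118,0,0],"gripper": 62},{"dp": [0,0,0],"angular": [-0.118,0,0],"gripper": 62},{"dp": [0,0,0],"angular": [0,0,0],"gripper": 62},{"dp": [0,0,0],"angular": [0,0,0],"gripper": 62}]'

```text
clock: 10.1
position: [0.5888, 0.1286, 0.038]
ee_rot: [0.692, -0.154, 0.689, 0.149]
contact_force: [0.1, -0.3, 0.2]
width: 0.0621
```

```bash
python3 -c "
from h import *
delta((.5842,.1292,.039))"
```

```text
pos [0.5888 0.1286 0.038 ] shift u [-0.0083  0.0203 -0.033 ] mm [-1.   2.4 -4. ] q6 -0.323 jaw [0.908 0.418 0.003] x [ 0.0063 -0.0065 -1.    ] F [ 0.12 -0.27  0.23] M [ 0.037 -0.033 -0.011] w 0.0621 t 10.1
```

>>> arm_command --series '[{"dp": [-0.005,0.02,-0.033],"angular": [0,0,0],"gripper": 62},{"dp": [0,0,0],"angular": [0,0,0],"gripper": 62},{"dp": [0,0,0],"angular": [0,0,0],"gripper": 38},{"dp": [0,0,0],"angular": [0,0,0],"gripper": 38},{"dp": [0,0,0],"angular": [0,0,0],"gripper": 38},{"dp": [0,0,0],"angular": [0,0,0],"gripper": 38},{"dp": [0.001,0,0],"angular": [0.1,0,0],"gripper": 38},{"dp": [0.001,0,0],"angular": [0.1,0,0],"gripper": 38}]'

```text
clock: 11.1
position: [0.5837, 0.1291, 0.0385]
ee_rot: [0.708, -0.04, 0.704, 0.035]
contact_force: [-0.6, -0.7, -0.2]
width: 0.0431
```

```bash
python3 -c "
from h import *
delta((.5842,.1292,.039))"
```

```text
pos [0.5837 0.1291 0.0385] shift u [-0.0039  0.0001  0.0039] mm [-0.5  0.   0.5] q6 0.005 jaw [0.994 0.106 0.005] x [ 0.0062 -0.0067 -1.    ] F [-0.57 -0.66 -0.18] M [-0.015  0.131  0.021] w 0.0431 t 11.1
```

>>> arm_command --series '[{"dp": [0.002,0,0],"angular": [0.08,0,0],"gripper": 38},{"dp": [0.002,0,0],"angular": [0.08,0,0],"gripper": 38},{"dp": [0.001,0,0],"angular": [0.08,0,0],"gripper": 38},{"dp": [0.001,0,0],"angular": [0.08,0,0],"gripper": 38},{"dp": [0,0,0],"angular": [0,0,0],"gripper": 38},{"dp": [0,0,0],"angular": [0,0,0],"gripper": 38},{"dp": [0,0,0],"angular": [0,0,0],"gripper": 38},{"dp": [0,0,0],"angular": [0,0,0],"gripper": 38}]'

```text
clock: 12.1
position: [0.5841, 0.1291, 0.0379]
ee_rot: [0.695, 0.142, 0.69, -0.146]
contact_force: [-0.2, 0.1, 1.5]
width: 0.0425
```

```bash
python3 -c "
from h import *
delta((.5842,.1292,.038))"
```

```text
pos [0.5841 0.1291 0.0379] shift u [-0.0008  0.0008  0.0003] mm [-0.1  0.1  0. ] q6 0.52 jaw [ 0.917 -0.398  0.008] x [ 0.0063 -0.0067 -1.    ] F [-0.24  0.14  1.45] M [-0.052  0.239 -0.028] w 0.0425 t 12.1
```

>>> arm_command --series '[{"dp": [0.002,0,0],"angular": [0.08,0,0],"gripper": 38},{"dp": [0.002,0,0],"angular": [0.08,0,0],"gripper": 38},{"dp": [0.001,0,0],"angular": [0.08,0,0],"gripper": 38},{"dp": [0.001,0,0],"angular": [0.08,0,0],"gripper": 38},{"dp": [0,0,0],"angular": [0,0,0],"gripper": 38},{"dp": [0,0,0],"angular": [0,0,0],"gripper": 38},{"dp": [0,0,0],"angular": [0,0,0],"gripper": 38},{"dp": [0,0,0],"angular": [0,0,0],"gripper": 38}]'

```text
clock: 13.1
position: [0.5845, 0.1289, 0.0372]
ee_rot: [0.637, 0.313, 0.63, -0.315]
contact_force: [-0.5, -1.4, 0.6]
width: 0.0427
```

```bash
python3 -c "
from h import *
delta((.5842,.1292,.0375))"
```

```text
pos [0.5845 0.1289 0.0372] shift u [-0.0022 -0.0002 -0.0035] mm [-0.3 -0.  -0.4] q6 1.031 jaw [ 0.606 -0.795  0.01 ] x [ 0.007  -0.0072 -0.9999] F [-0.52 -1.37  0.62] M [ 0.004  0.145 -0.025] w 0.0427 t 13.1
```

>>> arm_command --series '[{"dp": [0.002,0,0],"angular": [0.08,0,0],"gripper": 38},{"dp": [0.002,0,0],"angular": [0.08,0,0],"gripper": 38},{"dp": [0.001,0,0],"angular": [0.08,0,0],"gripper": 38},{"dp": [0.001,0,0],"angular": [0.08,0,0],"gripper": 38},{"dp": [0,0,0],"angular": [0,0,0],"gripper": 38},{"dp": [0,0,0],"angular": [0,0,0],"gripper": 38},{"dp": [0,0,0],"angular": [0,0,0],"gripper": 38},{"dp": [0,0,0],"angular": [0,0,0],"gripper": 38}]'

```text
clock: 14.1
position: [0.5846, 0.1285, 0.0366]
ee_rot: [0.538, 0.463, 0.53, -0.464]
contact_force: [-0.4, -0.3, 0.6]
width: 0.043
```

```bash
python3 -c "
from h import *
delta((.5842,.1292,.037))"
```

```text
pos [0.5846 0.1285 0.0366] shift u [-0.0033 -0.0028 -0.0064] mm [-0.4 -0.3 -0.8] q6 1.541 jaw [ 0.141 -0.99   0.009] x [ 0.0075 -0.008  -0.9999] F [-0.37 -0.31  0.58] M [ 0.035  0.121 -0.074] w 0.043 t 14.1
```

>>> arm_command --series '[{"dp": [0.001,0,0],"angular": [0.08,0,0],"gripper": 38},{"dp": [0,0,0],"angular": [0.08,0,0],"gripper": 38},{"dp": [0,0,0],"angular": [0.08,0,0],"gripper": 38},{"dp": [0,0,0],"angular": [0.06,0,0],"gripper": 38},{"dp": [0,0,0],"angular": [0,0,0],"gripper": 38},{"dp": [0,0,0],"angular": [0,0,0],"gripper": 38},{"dp": [0,0,0],"angular": [0,0,0],"gripper": 38},{"dp": [0,0,0],"angular": [0,0,0],"gripper": 38}]'

```text
clock: 15.1
position: [0.5846, 0.1281, 0.036]
ee_rot: [0.413, 0.577, 0.405, -0.577]
contact_force: [-0.3, -1.1, 1.2]
width: 0.0431
```

```bash
python3 -c "
from h import *
delta((.5842,.1292,.037))"
```

```text
pos [0.5846 0.1281 0.036 ] shift u [-0.0082 -0.0064 -0.0075] mm [-1.  -0.8 -0.9] q6 2.021 jaw [-0.331 -0.944  0.006] x [ 0.0074 -0.0091 -0.9999] F [-0.33 -1.13  1.18] M [-0.009  0.132 -0.034] w 0.0431 t 15.1
```

>>> arm_command --series '[{"dp": [-0.004,0,0],"angular": [0.07,0,0],"gripper": 38},{"dp": [0,0,0],"angular": [0.07,0,0],"gripper": 38},{"dp": [0,0,0],"angular": [0.07,0,0],"gripper": 38},{"dp": [0,0,0],"angular": [0.05,0,0],"gripper": 38},{"dp": [0,0,0],"angular": [0,0,0],"gripper": 38},{"dp": [0,0,0],"angular": [0,0,0],"gripper": 38},{"dp": [0,0,0],"angular": [0,0,0],"gripper": 38},{"dp": [0,0,0],"angular": [0,0,0],"gripper": 38}]'

```text
clock: 16.1
position: [0.5872, 0.1248, 0.0359]
ee_rot: [0.293, 0.649, 0.278, -0.645]
contact_force: [0.7, -0.9, 0.1]
width: 0.0425
```

```bash
python3 -c "
from h import *
delta((.5842,.1292,.037))"
```

```text
pos [0.5872 0.1248 0.0359] shift u [-0.0105 -0.0431 -0.0099] mm [-1.3 -5.2 -1.2] q6 2.43 jaw [-0.675 -0.738  0.004] x [ 0.0127 -0.0174 -0.9998] F [ 0.67 -0.86  0.05] M [-0.248 -0.086  0.283] w 0.0425 t 16.1
```

>>> arm_command --series '[{"dp": [0,0,0],"angular": [0,0,0],"gripper": 66},{"dp": [0,0,0],"angular": [0,0,0],"gripper": 66},{"dp": [-0.3,0,0],"angular": [0,0,0],"gripper": 66},{"dp": [-0.4,0,0],"angular": [0,0,0],"gripper": 66},{"dp": [-0.2,0.18,0.25],"angular": [0,0,0],"gripper": 66},{"dp": [0,0.18,0.25],"angular": [0,0,0],"gripper": 66},{"dp": [0,0.18,0.24],"angular": [0,0,0],"gripper": 66},{"dp": [0,0,0],"angular": [-0.118,0,0],"gripper": 66}]'

```text
clock: 17.1
position: [0.5731, 0.0175, 0.1487]
ee_rot: [0.351, 0.619, 0.339, -0.616]
contact_force: [0.2, 0.2, -0.1]
width: 0.0662
```

```bash
cat > rings.py <<'E'
from meas import *
import sys,time
d=get_image('top'); W=cloud(d); np.savez('last.npz',**d)
for c in((.5842,.1292),(.5755,.015)):
    r=np.hypot(W[...,0]-c[0],W[...,1]-c[1]); m=(r<.019)&(r>.011)&(W[...,2]<.075)
    q=(r>.024)&(r<.029)&(W[...,2]<.075)
    print(c,'n',m.sum(),'ringtop',np.nanmedian(W[m][:,2]) if m.sum() else '','rim(36)',np.nanmedian(W[q][:,2]) if q.sum() else '')
print(covers(d,W))
delta((.5755,.015,.046))
E
python3 rings.py
```

```text
(0.5842, 0.1292) n 109 ringtop 0.05420760856600504 rim(36) 0.036053320355290186
(0.5755, 0.015) n 19 ringtop 0.06309460057503191 rim(36) 0.03560385956866685
[(0.5697, -0.3342, 0.037, 0.0455), (0.5113, 0.3026, 0.0376, 0.0461), (0.4451, -0.3669, 0.037, 0.0454)]
pos [0.5731 0.0184 0.1486] shift u [0.8558 0.0171 0.0109] mm [102.7   2.1   1.3] q6 2.04 jaw [-0.52  -0.854  0.004] x [ 0.0128 -0.0123 -0.9998] F [ 0.03 -0.44  0.3 ] M [-0.042  0.103  0.012] w 0.066 t 17.15
```

>>> arm_command --series '[{"dp": [0,0.017,0.011],"angular": [0,0.002,-0.011],"gripper": 66},{"dp": [0,0,0],"angular": [-0.118,0,0],"gripper": 66},{"dp": [0,0,0],"angular": [-0.118,0,0],"gripper": 66},{"dp": [0,0,0],"angular": [-0.118,0,0],"gripper": 66},{"dp": [0,0,0],"angular": [-0.118,0,0],"gripper": 66},{"dp": [0,0,0],"angular": [-0.118,0,0],"gripper": 66},{"dp": [0,0,0],"angular": [-0.118,0,0],"gripper": 66},{"dp": [0,0,0],"angular": [-0.118,0,0],"gripper": 66}]'

```text
clock: 18.15
position: [0.5756, 0.0195, 0.1474]
ee_rot: [0.648, 0.278, 0.653, -0.276]
contact_force: [0.2, 0.2, 0.2]
width: 0.0657
```

>>> arm_command --series '[{"dp": [0,0,0],"angular": [-0.118,0,0],"gripper": 66},{"dp": [0,0,0],"angular": [-0.118,0,0],"gripper": 66},{"dp": [0,0,0],"angular": [-0.118,0,0],"gripper": 66},{"dp": [0,0,0],"angular": [-0.118,0,0],"gripper": 66},{"dp": [0,0,0],"angular": [-0.118,0,0],"gripper": 66},{"dp": [0,0,0],"angular": [-0.118,0,0],"gripper": 66},{"dp": [0,0,0],"angular": [-0.118,0,0],"gripper": 66},{"dp": [0,0,0],"angular": [-0.118,0,0],"gripper": 66}]'

```text
clock: 19.15
position: [0.5775, 0.0237, 0.1457]
ee_rot: [0.663, -0.236, 0.667, 0.245]
contact_force: [0.8, -1.0, 0.3]
width: 0.0661
```

>>> arm_command --series '[{"dp": [0,0,0],"angular": [-0.118,0,0],"gripper": 66},{"dp": [0,0,0],"angular": [-0.118,0,0],"gripper": 66},{"dp": [0,0,0],"angular": [-0.118,0,0],"gripper": 66},{"dp": [0,0,0],"angular": [-0.118,0,0],"gripper": 66},{"dp": [0,0,0],"angular": [-0.118,0,0],"gripper": 66},{"dp": [0,0,0],"angular": [-0.118,0,0],"gripper": 66},{"dp": [0,0,0],"angular": [-0.118,0,0],"gripper": 66},{"dp": [0,0,0],"angular": [0,0,0],"gripper": 66}]'

```text
clock: 20.15
position: [0.5793, 0.0278, 0.144]
ee_rot: [0.382, -0.589, 0.379, 0.603]
contact_force: [0.4, 0.0, -0.9]
width: 0.0658
```

```bash
python3 -c "
from h import *
delta((.5755,.0150,.044))"
```

```text
pos [0.5793 0.0278 0.144 ] shift u [ 0.832   0.0678 -0.0991] mm [ 99.8   8.1 -11.9] q6 -2.09 jaw [-0.42   0.907  0.019] x [-0.014   0.0145 -0.9998] F [ 0.39  0.03 -0.86] M [-0.029  0.027 -0.055] w 0.0658 t 20.15
```

>>> arm_command --series '[{"dp": [0,0.068,-0.099],"angular": [0,0.012,-0.004],"gripper": 66},{"dp": [0,0,0],"angular": [-0.118,0,0],"gripper": 66},{"dp": [0,0,0],"angular": [-0.118,0,0],"gripper": 66},{"dp": [0.2,0,0],"angular": [0,0,0],"gripper": 66},{"dp": [0.2,0,0],"angular": [0,0,0],"gripper": 66},{"dp": [0.1,0,0],"angular": [0,0,0],"gripper": 66},{"dp": [0,0,0],"angular": [0,0,0],"gripper": 66},{"dp": [0,0,0],"angular": [0,0,0],"gripper": 66}]'

```text
clock: 21.15
position: [0.5768, 0.0087, 0.0836]
ee_rot: [-0.265, 0.657, -0.268, -0.653]
contact_force: [0.7, 0.1, 0.4]
width: 0.0661
```

```bash
python3 -c "
from h import *
delta((.5755,.0150,.044))"
```

```text
pos [0.5768 0.0087 0.0836] shift u [ 0.3295 -0.0308  0.0466] mm [39.5 -3.7  5.6] q6 -2.468 jaw [-0.715  0.699 -0.006] x [ 0.0037 -0.0053 -1.    ] F [0.66 0.14 0.37] M [ 0.011 -0.009  0.014] w 0.0661 t 21.15
```

>>> arm_command --series '[{"dp": [0,-0.031,0.047],"angular": [0,0,0],"gripper": 66},{"dp": [0.11,0,0],"angular": [0,0,0],"gripper": 66},{"dp": [0.12,0,0],"angular": [0,0,0],"gripper": 66},{"dp": [0.11,0,0],"angular": [0,0,0],"gripper": 66},{"dp": [0,0,0],"angular": [0,0,0],"gripper": 66},{"dp": [0,0,0],"angular": [0,0,0],"gripper": 66},{"dp": [0,0,0],"angular": [0,0,0],"gripper": 66},{"dp": [0,0,0],"angular": [0,0,0],"gripper": 66}]'

```text
clock: 22.15
position: [0.5765, 0.0155, 0.0412]
ee_rot: [-0.266, 0.658, -0.268, -0.652]
contact_force: [0.1, 0.0, -0.1]
width: 0.066
```

```bash
python3 -c "
from h import *
delta((.5755,.0150,.044))"
```

```text
pos [0.5765 0.0155 0.0412] shift u [-0.0237  0.0088  0.0033] mm [-2.8  1.1  0.4] q6 -2.455 jaw [-0.715  0.699 -0.008] x [ 0.0063 -0.0056 -1.    ] F [ 0.15  0.02 -0.12] M [ 0.     0.015 -0.   ] w 0.066 t 22.15
```

>>> arm_command --series '[{"dp": [-0.022,0.009,0.003],"angular": [0,0,0],"gripper": 66},{"dp": [0,0,0],"angular": [0,0,0],"gripper": 66},{"dp": [0,0,0],"angular": [0,0,0],"gripper": 38},{"dp": [0,0,0],"angular": [0,0,0],"gripper": 38},{"dp": [0,0,0],"angular": [0,0,0],"gripper": 38},{"dp": [0,0,0],"angular": [0,0,0],"gripper": 38},{"dp": [0,0,0],"angular": [0,0,0],"gripper": 38},{"dp": [0.001,0,0],"angular": [0.06,0,0],"gripper": 38}]'

```text
clock: 23.15
position: [0.5757, 0.0151, 0.0451]
ee_rot: [-0.298, 0.644, -0.299, -0.638]
contact_force: [-1.5, -0.6, 2.0]
width: 0.0431
```

>>> arm_command --series '[{"dp": [0.002,0,0],"angular": [0.115,0,0],"gripper": 38},{"dp": [0.002,0.001,0],"angular": [0.115,0,0],"gripper": 38},{"dp": [0.002,0.001,0],"angular": [0.115,0,0],"gripper": 38},{"dp": [0.002,0.001,0],"angular": [0.115,0,0],"gripper": 38},{"dp": [0.002,0.001,0],"angular": [0.115,0,0],"gripper": 38},{"dp": [0.002,0.001,0],"angular": [0.115,0,0],"gripper": 38},{"dp": [0.002,0.001,0],"angular": [0.115,0,0],"gripper": 38},{"dp": [0.002,0.001,0],"angular": [0.115,0,0],"gripper": 38}]'

```text
clock: 24.15
position: [0.5756, 0.0129, 0.0432]
ee_rot: [0.655, -0.273, 0.652, 0.265]
contact_force: [-2.2, -1.0, 2.6]
width: 0.0427
```

```bash
python3 -c "
from h import *
delta((.5755,.0150,.042))"
```

```text
pos [0.5756 0.0129 0.0432] shift u [0.0101 0.0127 0.0118] mm [1.2 1.5 1.4] q6 -0.867 jaw [ 0.71   0.704 -0.001] x [ 0.0083 -0.0097 -0.9999] F [-2.21 -1.    2.58] M [-0.073  0.251  0.039] w 0.0427 t 24.15
```

>>> arm_command --series '[{"dp": [0.003,0.012,0.01],"angular": [0.115,0,0],"gripper": 38},{"dp": [0.003,0.002,0.001],"angular": [0.115,0,0],"gripper": 38},{"dp": [0.003,0.002,0.001],"angular": [0.115,0,0],"gripper": 38},{"dp": [0.002,0.002,0],"angular": [0.115,0,0],"gripper": 38},{"dp": [0.002,0.002,0],"angular": [0.115,0,0],"gripper": 38},{"dp": [0.002,0.002,0],"angular": [0.115,0,0],"gripper": 38},{"dp": [0.002,0.002,0],"angular": [0.115,0,0],"gripper": 38},{"dp": [0.002,0.002,0],"angular": [0.115,0,0],"gripper": 38}]'

```text
clock: 25.15
position: [0.5733, 0.013, 0.0413]
ee_rot: [0.666, 0.241, 0.66, -0.251]
contact_force: [0.2, 1.1, 2.5]
width: 0.0434
```

```bash
python3 -c "
from h import *
delta((.5755,.0150,.0405))"
```

```text
pos [0.5733 0.013  0.0413] shift u [0.0064 0.0249 0.0027] mm [0.8 3.  0.3] q6 0.632 jaw [ 0.759 -0.651  0.012] x [ 0.0025 -0.016  -0.9999] F [0.2  1.08 2.49] M [0.256 0.396 0.055] w 0.0434 t 25.15
```

>>> arm_command --series '[{"dp": [0.003,0.018,0.002],"angular": [0.115,0,0],"gripper": 38},{"dp": [0.003,0.006,0],"angular": [0.115,0,0],"gripper": 38},{"dp": [0.002,0.004,0],"angular": [0.115,0,0],"gripper": 38},{"dp": [0.002,0.002,0],"angular": [0.115,0,0],"gripper": 38},{"dp": [0.002,0.002,0],"angular": [0.115,0,0],"gripper": 38},{"dp": [0.002,0.002,0],"angular": [0.115,0,0],"gripper": 38},{"dp": [0.002,0.002,0],"angular": [0.115,0,0],"gripper": 38},{"dp": [0.002,0.002,0],"angular": [0.115,0,0],"gripper": 38}]'

```text
clock: 26.15
position: [0.5732, 0.0151, 0.0394]
ee_rot: [-0.323, -0.627, -0.316, 0.635]
contact_force: [-1.5, 1.3, 1.4]
width: 0.0427
```

```bash
python3 -c "
from h import *
delta((.5755,.0150,.039))"
```

```text
pos [0.5732 0.0151 0.0394] shift u [ 0.0033  0.0158 -0.0104] mm [ 0.4  1.9 -1.2] q6 2.13 jaw [-0.592 -0.806  0.015] x [-0.0056 -0.0145 -0.9999] F [-1.54  1.34  1.42] M [ 0.457 -0.051  0.067] w 0.0427 t 26.15
```

>>> arm_command --series '[{"dp": [0,0,0],"angular": [0,0,0],"gripper": 64},{"dp": [0,0.016,-0.01],"angular": [0,0.0095,-0.003],"gripper": 64},{"dp": [0,0,0],"angular": [-0.118,0,0],"gripper": 64},{"dp": [0,0,0],"angular": [-0.118,0,0],"gripper": 64},{"dp": [0,0,0],"angular": [-0.118,0,0],"gripper": 64},{"dp": [0,0,0],"angular": [-0.118,0,0],"gripper": 64},{"dp": [0,0,0],"angular": [-0.118,0,0],"gripper": 64},{"dp": [0,0,0],"angular": [-0.118,0,0],"gripper": 64}]'

```text
clock: 27.15
position: [0.5775, 0.013, 0.0386]
ee_rot: [0.609, 0.361, 0.608, -0.359]
contact_force: [0.5, -0.6, -0.7]
width: 0.0639
```

>>> arm_command --series '[{"dp": [0,0,0],"angular": [-0.118,0,0],"gripper": 64},{"dp": [0,0,0],"angular": [-0.118,0,0],"gripper": 64},{"dp": [0,0,0],"angular": [-0.118,0,0],"gripper": 64},{"dp": [0,0,0],"angular": [-0.118,0,0],"gripper": 64},{"dp": [0,0,0],"angular": [-0.118,0,0],"gripper": 64},{"dp": [0,0,0],"angular": [-0.118,0,0],"gripper": 64},{"dp": [0,0,0],"angular": [-0.118,0,0],"gripper": 64},{"dp": [0,0,0],"angular": [0,0,0],"gripper": 64}]'

```text
clock: 28.15
position: [0.5797, 0.0106, 0.0379]
ee_rot: [0.704, -0.085, 0.7, 0.087]
contact_force: [0.1, 0.4, -0.6]
width: 0.0641
```

```bash
python3 -c "
from h import *
delta((.5755,.0150,.039))"
```

```text
pos [0.5797 0.0106 0.0379] shift u [-0.0089  0.0439 -0.0249] mm [-1.1  5.3 -3. ] q6 -0.351 jaw [0.97  0.241 0.006] x [ 0.0058  0.0036 -1.    ] F [ 0.07  0.37 -0.58] M [0.009 0.008 0.039] w 0.0641 t 28.15
```

>>> arm_command --series '[{"dp": [-0.007,0.044,-0.025],"angular": [0,0,0],"gripper": 64},{"dp": [0,0,0],"angular": [0,0,0],"gripper": 64},{"dp": [0,0,0],"angular": [0,0,0],"gripper": 38},{"dp": [0,0,0],"angular": [0,0,0],"gripper": 38},{"dp": [0,0,0],"angular": [0,0,0],"gripper": 38},{"dp": [0,0,0],"angular": [0,0,0],"gripper": 38},{"dp": [0,0,0],"angular": [0.1,0,0],"gripper": 38},{"dp": [0.001,0,0],"angular": [0.1,0,0],"gripper": 38}]'

```text
clock: 29.15
position: [0.5748, 0.0151, 0.0388]
ee_rot: [0.708, 0.031, 0.705, -0.028]
contact_force: [-0.8, -0.7, 2.6]
width: 0.0426
```

```bash
python3 -c "
from h import *
delta((.5755,.0150,.0385))"
```

```text
pos [0.5748 0.0151 0.0388] shift u [ 0.0024 -0.0003  0.0057] mm [ 0.3 -0.   0.7] q6 -0.016 jaw [ 0.996 -0.084  0.005] x [ 0.0052  0.0036 -1.    ] F [-0.75 -0.72  2.56] M [-0.084  0.164  0.029] w 0.0426 t 29.15
```

>>> arm_command --series '[{"dp": [0.002,0,0.005],"angular": [0.08,0,0],"gripper": 38},{"dp": [0.002,0,0],"angular": [0.08,0,0],"gripper": 38},{"dp": [0.001,0,0],"angular": [0.08,0,0],"gripper": 38},{"dp": [0.001,0,0],"angular": [0.08,0,0],"gripper": 38},{"dp": [0.001,0,0],"angular": [0.08,0,0],"gripper": 38},{"dp": [0.001,0,0],"angular": [0.08,0,0],"gripper": 38},{"dp": [0,0,0],"angular": [0,0,0],"gripper": 38},{"dp": [0,0,0],"angular": [0,0,0],"gripper": 38}]'

```text
clock: 30.15
position: [0.5753, 0.0148, 0.0378]
ee_rot: [0.644, 0.297, 0.642, -0.293]
contact_force: [-1.2, -0.4, 1.4]
width: 0.0428
```

```bash
python3 -c "
from h import *
delta((.5755,.0150,.0375))"
```

```text
pos [0.5753 0.0148 0.0378] shift u [ 0.0023  0.0019 -0.0002] mm [ 0.3  0.2 -0. ] q6 0.761 jaw [ 0.652 -0.758  0.001] x [ 0.0045  0.0031 -1.    ] F [-1.25 -0.42  1.41] M [-0.074  0.103 -0.042] w 0.0428 t 30.15
```

Total about 5.7 rad. I'll continue in 0.45 rad steps.

>>> arm_command --series '[{"dp": [0.002,0,0],"angular": [0.08,0,0],"gripper": 38},{"dp": [0.001,0,0],"angular": [0.08,0,0],"gripper": 38},{"dp": [0.001,0,0],"angular": [0.08,0,0],"gripper": 38},{"dp": [0.001,0,0],"angular": [0.05,0,0],"gripper": 38},{"dp": [0,0,0],"angular": [0,0,0],"gripper": 38},{"dp": [0,0,0],"angular": [0,0,0],"gripper": 38},{"dp": [0,0,0],"angular": [0,0,0],"gripper": 38},{"dp": [0,0,0],"angular": [0,0,0],"gripper": 38}]'

```text
clock: 31.15
position: [0.5755, 0.0145, 0.0372]
ee_rot: [0.56, 0.435, 0.558, -0.431]
contact_force: [-1.4, 0.3, 1.6]
width: 0.0427
```

```bash
python3 -c "
from h import *
delta((.5755,.0150,.037))"
```

```text
pos [0.5755 0.0145 0.0372] shift u [ 0.0013  0.0012 -0.0039] mm [ 0.2  0.1 -0.5] q6 1.219 jaw [ 0.249 -0.968 -0.001] x [ 0.0048  0.0024 -1.    ] F [-1.4   0.3   1.55] M [-0.08   0.199 -0.064] w 0.0427 t 31.15
```

>>> arm_command --series '[{"dp": [0.001,0,0],"angular": [0.08,0,0],"gripper": 38},{"dp": [0.001,0,0],"angular": [0.08,0,0],"gripper": 38},{"dp": [0.001,0,0],"angular": [0.08,0,0],"gripper": 38},{"dp": [0,0,0],"angular": [0.05,0,0],"gripper": 38},{"dp": [0,0,0],"angular": [0,0,0],"gripper": 38},{"dp": [0,0,0],"angular": [0,0,0],"gripper": 38},{"dp": [0,0,0],"angular": [0,0,0],"gripper": 38},{"dp": [0,0,0],"angular": [0,0,0],"gripper": 38}]'

```text
clock: 32.15
position: [0.5755, 0.0141, 0.0366]
ee_rot: [0.445, 0.552, 0.444, -0.548]
contact_force: [-0.6, -0.2, 1.5]
width: 0.0433
```

```bash
python3 -c "
from h import *
delta((.5755,.0150,.037))"
```

```text
pos [0.5755 0.0141 0.0366] shift u [-0.0036 -0.0013 -0.0071] mm [-0.4 -0.2 -0.9] q6 1.683 jaw [-0.21  -0.978 -0.002] x [ 0.0046  0.0014 -1.    ] F [-0.62 -0.21  1.53] M [-0.096  0.222 -0.019] w 0.0433 t 32.15
```

Total about 6.6 rad.

>>> arm_command --series '[{"dp": [-0.001,0,0],"angular": [0.08,0,0],"gripper": 38},{"dp": [0,0,0],"angular": [0.08,0,0],"gripper": 38},{"dp": [0,0,0],"angular": [0.08,0,0],"gripper": 38},{"dp": [0,0,0],"angular": [0.03,0,0],"gripper": 38},{"dp": [0,0,0],"angular": [0,0,0],"gripper": 38},{"dp": [0,0,0],"angular": [0,0,0],"gripper": 38},{"dp": [0,0,0],"angular": [0,0,0],"gripper": 38},{"dp": [0,0,0],"angular": [0,0,0],"gripper": 38}]'

```text
clock: 33.15
position: [0.5762, 0.0129, 0.0363]
ee_rot: [0.32, 0.633, 0.317, -0.63]
contact_force: [-0.8, -0.9, 0.5]
width: 0.0426
```

```bash
python3 -c "
from h import *
delta((.5755,.0150,.037))"
```

```text
pos [0.5762 0.0129 0.0363] shift u [-0.0058 -0.0152 -0.0103] mm [-0.7 -1.8 -1.2] q6 2.111 jaw [-0.594 -0.804 -0.002] x [ 0.006  -0.0024 -1.    ] F [-0.77 -0.86  0.53] M [-0.183  0.1    0.313] w 0.0426 t 33.15
```

>>> arm_command --series '[{"dp": [0,0,0],"angular": [0,0,0],"gripper": 66},{"dp": [0,0,0],"angular": [0,0,0],"gripper": 66},{"dp": [-0.4,0,0],"angular": [0,0,0],"gripper": 66},{"dp": [-0.45,0,0],"angular": [0,0,0],"gripper": 66},{"dp": [-0.1,0.28,0.39],"angular": [0,0,0],"gripper": 50},{"dp": [0,0.28,0.39],"angular": [0,0,0],"gripper": 50},{"dp": [0,0.28,0.39],"angular": [0,0,0],"gripper": 50},{"dp": [0,0.28,0.39],"angular": [0,0,0],"gripper": 50}]'

```text
clock: 34.15
position: [0.5739, -0.2175, 0.154]
ee_rot: [0.321, 0.634, 0.319, -0.627]
contact_force: [0.7, -0.5, -0.5]
width: 0.05
```

>>> arm_command --series '[{"dp": [0,0.28,0.39],"angular": [0,0,0],"gripper": 50},{"dp": [0,0.24,0.34],"angular": [0,0,0],"gripper": 50},{"dp": [0,0,0],"angular": [-0.118,0,0],"gripper": 50},{"dp": [0,0,0],"angular": [-0.118,0,0],"gripper": 50},{"dp": [0,0,0],"angular": [-0.118,0,0],"gripper": 50},{"dp": [0,0,0],"angular": [-0.118,0,0],"gripper": 50},{"dp": [0,0,0],"angular": [-0.118,0,0],"gripper": 50},{"dp": [0,0,0],"angular": [-0.118,0,0],"gripper": 50}]'

```text
clock: 35.15
position: [0.5715, -0.3342, 0.1516]
ee_rot: [0.61, 0.366, 0.604, -0.36]
contact_force: [0.3, 0.5, 0.1]
width: 0.0498
```

```bash
python3 rings.py; python3 -c "
from h import *
delta((.5695,-.334,.1))"
```

```text
(0.5842, 0.1292) n 111 ringtop 0.05383530608047771 rim(36) 0.036195884815962254
(0.5755, 0.015) n 108 ringtop 0.053290877570379425 rim(36) 0.03570087240951636
[(0.5099, 0.302, 0.0372, 0.0461)]
pos [ 0.5715 -0.3342  0.1516] shift u [ 0.8913  1.4045 -2.5448] mm [ 107.   168.5 -305.4] q6 0.432 jaw [ 0.476 -0.879  0.002] x [ 0.0114  0.0038 -0.9999] F [ 0.16 -0.49  0.26] M [-0.    -0.014 -0.017] w 0.0502 t 35.2
pos [ 0.5715 -0.3342  0.1516] shift u [ 0.4296 -0.0188 -0.0102] mm [51.6 -2.3 -1.2] q6 0.432 jaw [ 0.476 -0.879  0.002] x [ 0.0114  0.0038 -0.9999] F [ 0.16 -0.49  0.26] M [-0.    -0.014 -0.017] w 0.0502 t 35.2
```

>>> arm_command --series '[{"dp": [0,-0.019,-0.01],"angular": [0,0.001,-0.0075],"gripper": 50},{"dp": [0.2,0,0],"angular": [0,0,0],"gripper": 50},{"dp": [0.2,0,0],"angular": [0,0,0],"gripper": 50},{"dp": [0.1,0,0],"angular": [0,0,0],"gripper": 50},{"dp": [0,0,0],"angular": [0,0,0],"gripper": 50},{"dp": [0,0,0],"angular": [0,0,0],"gripper": 50},{"dp": [0,0,0],"angular": [0,0,0],"gripper": 50},{"dp": [0,0,0],"angular": [0,0,0],"gripper": 50}]'

```text
clock: 36.2
position: [0.5705, -0.335, 0.0929]
ee_rot: [0.607, 0.365, 0.603, -0.366]
contact_force: [-0.6, 0.5, -0.2]
width: 0.0499
```

```bash
python3 -c "
from h import *
delta((.5692,-.3336,.05))"
```

```text
pos [ 0.5705 -0.335   0.0929] shift u [ 0.3575 -0.005  -0.0173] mm [42.9 -0.6 -2.1] q6 0.452 jaw [ 0.465 -0.885  0.005] x [ 0.0036 -0.0036 -1.    ] F [-0.56  0.51 -0.21] M [ 0.015  0.065 -0.018] w 0.0499 t 36.2
```

>>> arm_command --series '[{"dp": [0.1,-0.005,-0.017],"angular": [0,0,0],"gripper": 50},{"dp": [0.12,0,0],"angular": [0,0,0],"gripper": 50},{"dp": [0.11,0,0],"angular": [0,0,0],"gripper": 50},{"dp": [0,0,0],"angular": [0,0,0],"gripper": 50},{"dp": [0,0,0],"angular": [0,0,0],"gripper": 14},{"dp": [0,0,0],"angular": [0,0,0],"gripper": 14},{"dp": [0,0,0],"angular": [0,0,0],"gripper": 14},{"dp": [0,0,0],"angular": [0,0,0],"gripper": 14}]' --grip_force 70

```text
clock: 37.2
position: [0.569, -0.3335, 0.0504]
ee_rot: [0.607, 0.365, 0.603, -0.366]
contact_force: [0.4, -0.2, -1.6]
width: 0.0172
```

```bash
python3 -c "
from h import *
delta((.5692,-.3336,.05))"
```

```text
pos [ 0.569  -0.3335  0.0504] shift u [0.0031 0.0013 0.0016] mm [0.4 0.2 0.2] q6 0.453 jaw [ 0.464 -0.886  0.005] x [ 0.0033 -0.0034 -1.    ] F [ 0.44 -0.23 -1.59] M [0.01  0.016 0.021] w 0.0172 t 37.2
```

>>> arm_command --series '[{"dp": [-0.3,0,0],"angular": [0,0,0],"gripper": 14},{"dp": [-0.45,0,0],"angular": [0,0,0],"gripper": 14},{"dp": [-0.15,0.2,-0.36],"angular": [0,0,0],"gripper": 14},{"dp": [0,0.23,-0.42],"angular": [0,0,0],"gripper": 14},{"dp": [0,0.23,-0.42],"angular": [0,0,0],"gripper": 14},{"dp": [0,0.23,-0.42],"angular": [0,0,0],"gripper": 14},{"dp": [0,0.23,-0.42],"angular": [0,0,0],"gripper": 14},{"dp": [0,0.2,-0.36],"angular": [0,0,0],"gripper": 14}]'

```text
clock: 38.2
position: [0.5775, 0.0002, 0.1616]
ee_rot: [0.607, 0.369, 0.6, -0.368]
contact_force: [0.2, 0.3, -2.0]
width: 0.0171
```

>>> arm_command --series '[{"dp": [0,0,0],"angular": [0,0,0],"gripper": 14},{"dp": [0,0,0],"angular": [0,0,0],"gripper": 14},{"dp": [0,0,0],"angular": [0,0,0],"gripper": 14},{"dp": [0,0,0],"angular": [0,0,0],"gripper": 14},{"dp": [0,0,0],"angular": [0,0,0],"gripper": 14},{"dp": [0,0,0],"angular": [0,0,0],"gripper": 14},{"dp": [0,0,0],"angular": [0,0,0],"gripper": 14},{"dp": [0,0,0],"angular": [0,0,0],"gripper": 14}]'

```text
clock: 39.2
position: [0.5772, -0.0006, 0.1618]
ee_rot: [0.607, 0.369, 0.6, -0.368]
contact_force: [-0.3, -0.5, -1.1]
width: 0.0174
```

```bash
python3 -c "
from h import *
delta((.5755,.015,.13))
d=get_image('scene'); cv2.imwrite('pics/s1.png',cv2.resize(d['image'][160:320,220:440],None,fx=3,fy=3))
"
```

```text
pos [ 0.5772 -0.0006  0.1618] shift u [ 0.2641  0.0447 -0.1242] mm [ 31.7   5.4 -14.9] q6 0.978 jaw [ 0.457 -0.889  0.009] x [ 0.0095 -0.0049 -0.9999] F [-0.33 -0.45 -1.09] M [ 0.025 -0.015  0.025] w 0.0174 t 39.2
```

View pics/s1.png

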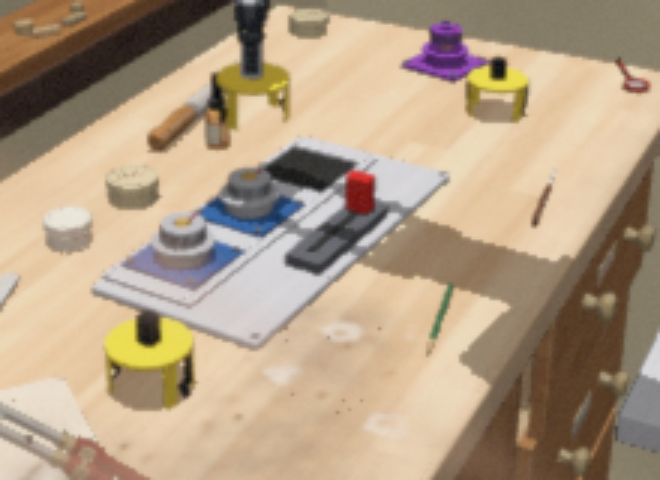

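The close crop shows the cover held level at (250,80) above gauge 2, with both rings down and the lock still at its right end.

>>> arm_command --series '[{"dp": [0,0.045,-0.124],"angular": [0,0.0055,-0.004],"gripper": 14},{"dp": [0,0,0],"angular": [0,0,0],"gripper": 14},{"dp": [0.1,0,0],"angular": [0,0,0],"gripper": 14},{"dp": [0.1,0,0],"angular": [0,0,0],"gripper": 14},{"dp": [0,0,0],"angular": [0,0,0],"gripper": 14},{"dp": [0,0,0],"angular": [0,0,0],"gripper": 14},{"dp": [0,0,0],"angular": [0,0,0],"gripper": 14},{"dp": [0,0,0],"angular": [0,0,0],"gripper": 14}]'

```text
clock: 40.25
position: [0.5748, 0.0166, 0.1355]
ee_rot: [0.603, 0.368, 0.604, -0.368]
contact_force: [-0.2, -0.5, -1.7]
width: 0.0175
```

```bash
python3 -c "
from h import *
delta((.5755,.015,.10))
"
```

```text
pos [0.5748 0.0166 0.1355] shift u [ 0.2957 -0.001   0.0149] mm [35.5 -0.1  1.8] q6 1.003 jaw [ 0.458 -0.889 -0.001] x [-1.6e-03  3.0e-04 -1.0e+00] F [-0.15 -0.47 -1.69] M [-0.021  0.041  0.003] w 0.0175 t 40.25
```

>>> arm_command --series '[{"dp": [0,0,0.015],"angular": [0,0,0],"gripper": 14},{"dp": [0.1,0,0],"angular": [0,0,0],"gripper": 14},{"dp": [0.1,0,0],"angular": [0,0,0],"gripper": 14},{"dp": [0.1,0,0],"angular": [0,0,0],"gripper": 14},{"dp": [0.08,0,0],"angular": [0,0,0],"gripper": 14},{"dp": [0.04,0,0],"angular": [0,0,0],"gripper": 14},{"dp": [0,0,0],"angular": [0,0,0],"gripper": 14},{"dp": [0,0,0],"angular": [0,0,0],"gripper": 14}]'

```text
clock: 41.25
position: [0.5754, 0.0149, 0.0809]
ee_rot: [0.603, 0.368, 0.605, -0.369]
contact_force: [-0.0, -0.1, -1.8]
width: 0.0173
```

```bash
python3 -c "
from h import *
delta((.5755,.015,.0684))
"
```

```text
pos [0.5754 0.0149 0.0809] shift u [ 1.045e-01  1.800e-03 -1.000e-04] mm [12.5  0.2 -0. ] q6 1.0 jaw [ 0.458 -0.889 -0.002] x [-2.7e-03  4.0e-04 -1.0e+00] F [-0.04 -0.06 -1.81] M [-0.004 -0.038  0.044] w 0.0173 t 41.25
```

>>> arm_command --series '[{"dp": [0.025,0,0],"angular": [0,0,0],"gripper": 14},{"dp": [0.025,0,0],"angular": [0,0,0],"gripper": 14},{"dp": [0.025,0,0],"angular": [0,0,0],"gripper": 14},{"dp": [0.025,0,0],"angular": [0,0,0],"gripper": 14},{"dp": [0.025,0,0],"angular": [0,0,0],"gripper": 14},{"dp": [0.025,0,0],"angular": [0,0,0],"gripper": 14},{"dp": [0,0,0],"angular": [0,0,0],"gripper": 14},{"dp": [0,0,0],"angular": [0,0,0],"gripper": 14}]'

```text
clock: 42.25
position: [0.5768, 0.0139, 0.0679]
ee_rot: [0.605, 0.368, 0.603, -0.368]
contact_force: [-0.5, -0.4, 2.1]
width: 0.0173
```

```bash
python3 -c "
from h import *
delta((.5755,.015,.0684))
"
```

```text
pos [0.5768 0.0139 0.0679] shift u [-0.0039 -0.0054 -0.0128] mm [-0.5 -0.7 -1.5] q6 1.0 jaw [ 0.458 -0.889  0.003] x [ 0.0029 -0.0016 -1.    ] F [-0.55 -0.44  2.12] M [0.013 0.275 0.014] w 0.0173 t 42.25
```

>>> arm_command --series '[{"dp": [0,0,0],"angular": [0,0,0],"gripper": 50},{"dp": [0,0,0],"angular": [0,0,0],"gripper": 50},{"dp": [-0.3,0,0],"angular": [0,0,0],"gripper": 50},{"dp": [-0.4,0,0],"angular": [0,0,0],"gripper": 50},{"dp": [0,0.1,-0.4],"angular": [0,0,0],"gripper": 50},{"dp": [0,0.1,-0.4],"angular": [0,0,0],"gripper": 50},{"dp": [0,0.1,-0.4],"angular": [0,0,0],"gripper": 50},{"dp": [0,0.1,-0.4],"angular": [0,0,0],"gripper": 50}]'

```text
clock: 43.25
position: [0.5351, 0.2092, 0.1518]
ee_rot: [0.605, 0.372, 0.6, -0.369]
contact_force: [1.0, 0.3, 0.0]
width: 0.0499
```

>>> arm_command --series '[{"dp": [0,0.1,-0.4],"angular": [0,0,0],"gripper": 50},{"dp": [0,0.1,-0.39],"angular": [0,0,0],"gripper": 50},{"dp": [0,0,0],"angular": [0,0,0],"gripper": 50},{"dp": [0,0,0],"angular": [0,0,0],"gripper": 50},{"dp": [0,0,0],"angular": [0,0,0],"gripper": 50},{"dp": [0,0,0],"angular": [0,0,0],"gripper": 50},{"dp": [0,0,0],"angular": [0,0,0],"gripper": 50},{"dp": [0,0,0],"angular": [0,0,0],"gripper": 50}]'

```text
clock: 44.25
position: [0.5138, 0.3075, 0.1503]
ee_rot: [0.605, 0.372, 0.6, -0.369]
contact_force: [0.3, 0.7, -0.4]
width: 0.0501
```

```bash
python3 rings.py; python3 -c "
from h import *
delta((.510,.302,.09))
d=get_image('scene'); cv2.imwrite('pics/s2.png',cv2.resize(d['image'][170:320,220:440],None,fx=3,fy=3))"
```

```text
(0.5842, 0.1292) n 110 ringtop 0.05397062545944942 rim(36) 0.03572395076859736
(0.5755, 0.015) n 94 ringtop 0.0641182722421697 rim(36) 0.06397301396896693
[(0.5772, 0.013, 0.0361, 0.064), (0.5103, 0.3026, 0.0366, 0.0459), (0.445, -0.3668, 0.037, 0.0453)]
pos [0.5138 0.3076 0.1503] shift u [ 0.8744 -0.6485  2.4043] mm [104.9 -77.8 288.5] q6 1.53 jaw [ 0.451 -0.892  0.004] x [ 9.e-03 -2.e-04 -1.e+00] F [-0.59  0.73 -0.09] M [-0.055 -0.043 -0.028] w 0.05 t 44.3
pos [0.5138 0.3076 0.1503] shift u [ 0.5024 -0.0532  0.0253] mm [60.3 -6.4  3. ] q6 1.53 jaw [ 0.451 -0.892  0.004] x [ 9.e-03 -2.e-04 -1.e+00] F [-0.59  0.73 -0.09] M [-0.055 -0.043 -0.028] w 0.05 t 44.3
```

View pics/s2.png

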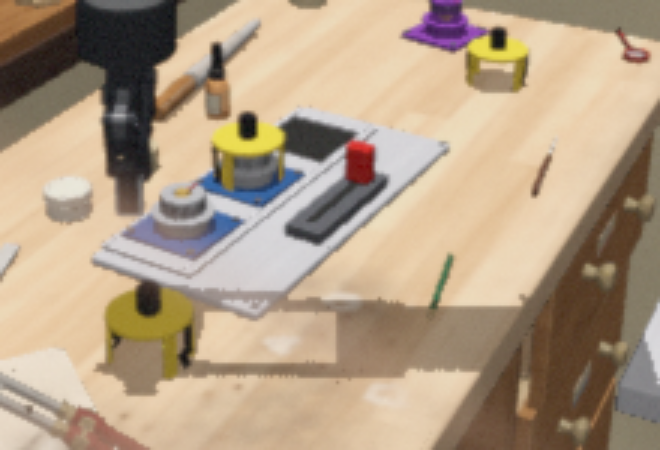

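The crop shows the cover seated square on gauge 2, with its roof measured at 64.0 mm, exactly the snapped height. The second cover at (150,330) is still standing.

>>> arm_command --series '[{"dp": [0,-0.05,0.025],"angular": [0,0.003,-0.005],"gripper": 50},{"dp": [0.2,0,0],"angular": [0,0,0],"gripper": 50},{"dp": [0.2,0,0],"angular": [0,0,0],"gripper": 50},{"dp": [0.05,0,0],"angular": [0,0,0],"gripper": 50},{"dp": [0,0,0],"angular": [0,0,0],"gripper": 50},{"dp": [0,0,0],"angular": [0,0,0],"gripper": 50},{"dp": [0,0,0],"angular": [0,0,0],"gripper": 50},{"dp": [0,0,0],"angular": [0,0,0],"gripper": 50}]'

```text
clock: 45.35
position: [0.5109, 0.302, 0.0986]
ee_rot: [0.603, 0.372, 0.602, -0.369]
contact_force: [0.2, 0.5, -0.4]
width: 0.05
```

```bash
python3 -c "
from h import *
delta((.5102,.3028,.05))"
```

```text
pos [0.5109 0.302  0.0986] shift u [ 0.4047 -0.0041 -0.0081] mm [48.6 -0.5 -1. ] q6 1.518 jaw [ 0.452 -0.892 -0.001] x [ 0.0039  0.0027 -1.    ] F [ 0.25  0.5  -0.42] M [ 0.009 -0.002 -0.02 ] w 0.05 t 45.35
```

>>> arm_command --series '[{"dp": [0.12,-0.004,-0.008],"angular": [0,0,0],"gripper": 50},{"dp": [0.14,0,0],"angular": [0,0,0],"gripper": 50},{"dp": [0.12,0,0],"angular": [0,0,0],"gripper": 50},{"dp": [0,0,0],"angular": [0,0,0],"gripper": 50},{"dp": [0,0,0],"angular": [0,0,0],"gripper": 14},{"dp": [0,0,0],"angular": [0,0,0],"gripper": 14},{"dp": [0,0,0],"angular": [0,0,0],"gripper": 14},{"dp": [0,0,0],"angular": [0,0,0],"gripper": 14}]'

```text
clock: 46.35
position: [0.5102, 0.3032, 0.0508]
ee_rot: [0.603, 0.372, 0.602, -0.368]
contact_force: [0.6, -0.0, -1.4]
width: 0.0172
```

```bash
python3 -c "
from h import *
delta((.5842,.1292,.15))"
```

```text
pos [0.5102 0.3032 0.0508] shift u [-0.8284 -0.1     1.5716] mm [-99.4 -12.  188.6] q6 1.52 jaw [ 0.452 -0.892 -0.001] x [ 0.0046  0.0033 -1.    ] F [ 0.55 -0.03 -1.43] M [-0.002  0.02  -0.02 ] w 0.0172 t 46.35
```

>>> arm_command --series '[{"dp": [-0.3,0,0],"angular": [0,0,0],"gripper": 14},{"dp": [-0.4,0,0],"angular": [0,0,0],"gripper": 14},{"dp": [-0.2,-0.02,0.3],"angular": [0,0,0],"gripper": 14},{"dp": [0,-0.02,0.35],"angular": [0,0,0],"gripper": 14},{"dp": [0,-0.02,0.35],"angular": [0,0,0],"gripper": 14},{"dp": [0,-0.02,0.35],"angular": [0,0,0],"gripper": 14},{"dp": [0,-0.02,0.22],"angular": [0,0,0],"gripper": 14},{"dp": [0,0,0],"angular": [0,0,0],"gripper": 14}]'

```text
clock: 47.35
position: [0.5864, 0.1246, 0.1627]
ee_rot: [0.604, 0.372, 0.601, -0.367]
contact_force: [0.1, 2.1, -1.5]
width: 0.0172
```

```bash
python3 -c "
from h import *
delta((.5842,.1292,.13))"
```

```text
pos [0.5864 0.1246 0.1627] shift u [ 0.2722 -0.0012 -0.0429] mm [32.7 -0.1 -5.1] q6 1.191 jaw [ 0.454 -0.891  0.001] x [ 0.0071  0.0026 -1.    ] F [ 0.09  2.11 -1.52] M [ 0.031  0.015 -0.023] w 0.0172 t 47.35
```

>>> arm_command --series '[{"dp": [0,0,-0.042],"angular": [0,0.001,-0.005],"gripper": 14},{"dp": [0,0,0],"angular": [0,0,0],"gripper": 14},{"dp": [0.12,0,0],"angular": [0,0,0],"gripper": 14},{"dp": [0.1,0,0],"angular": [0,0,0],"gripper": 14},{"dp": [0,0,0],"angular": [0,0,0],"gripper": 14},{"dp": [0,0,0],"angular": [0,0,0],"gripper": 14},{"dp": [0,0,0],"angular": [0,0,0],"gripper": 14},{"dp": [0,0,0],"angular": [0,0,0],"gripper": 14}]'

```text
clock: 48.35
position: [0.5818, 0.133, 0.1338]
ee_rot: [0.602, 0.368, 0.605, -0.369]
contact_force: [0.6, -0.3, -1.3]
width: 0.0176
```

```bash
python3 -c "
from h import *
delta((.5842,.1292,.083))"
```

```text
pos [0.5818 0.133  0.1338] shift u [0.4229 0.004  0.0384] mm [50.7  0.5  4.6] q6 1.202 jaw [ 0.457 -0.89  -0.003] x [-0.0035  0.0017 -1.    ] F [ 0.65 -0.35 -1.33] M [-0.013  0.023 -0.042] w 0.0176 t 48.35
```

>>> arm_command --series '[{"dp": [0,0.004,0.038],"angular": [0,0,0],"gripper": 14},{"dp": [0.1,0,0],"angular": [0,0,0],"gripper": 14},{"dp": [0.1,0,0],"angular": [0,0,0],"gripper": 14},{"dp": [0.1,0,0],"angular": [0,0,0],"gripper": 14},{"dp": [0.08,0,0],"angular": [0,0,0],"gripper": 14},{"dp": [0.03,0,0],"angular": [0,0,0],"gripper": 14},{"dp": [0,0,0],"angular": [0,0,0],"gripper": 14},{"dp": [0,0,0],"angular": [0,0,0],"gripper": 14}]'

```text
clock: 49.35
position: [0.5843, 0.1288, 0.0806]
ee_rot: [0.602, 0.368, 0.605, -0.369]
contact_force: [-0.3, 0.7, -1.3]
width: 0.0172
```

```bash
python3 -c "
from h import *
delta((.5842,.1292,.0688))"
```

```text
pos [0.5843 0.1288 0.0806] shift u [ 0.0979  0.0015 -0.0033] mm [11.8  0.2 -0.4] q6 1.195 jaw [ 0.457 -0.89  -0.003] x [-0.0043  0.0016 -1.    ] F [-0.33  0.75 -1.26] M [-0.015  0.023 -0.01 ] w 0.0172 t 49.35
```

>>> arm_command --series '[{"dp": [0.025,0,-0.003],"angular": [0,0,0],"gripper": 14},{"dp": [0.025,0,0],"angular": [0,0,0],"gripper": 14},{"dp": [0.025,0,0],"angular": [0,0,0],"gripper": 14},{"dp": [0.025,0,0],"angular": [0,0,0],"gripper": 14},{"dp": [0.025,0,0],"angular": [0,0,0],"gripper": 14},{"dp": [0.025,0,0],"angular": [0,0,0],"gripper": 14},{"dp": [0,0,0],"angular": [0,0,0],"gripper": 14},{"dp": [0,0,0],"angular": [0,0,0],"gripper": 14}]'

```text
clock: 50.35
position: [0.5851, 0.1297, 0.0684]
ee_rot: [0.603, 0.37, 0.604, -0.367]
contact_force: [-1.4, -0.4, 1.9]
width: 0.0173
```

```bash
python3 -c "
from h import *
delta((.5842,.1292,.0688))"
```

```text
pos [0.5851 0.1297 0.0684] shift u [-0.0033 -0.0086  0.0002] mm [-0.4 -1.   0. ] q6 1.195 jaw [ 0.457 -0.89  -0.002] x [ 0.0014  0.0026 -1.    ] F [-1.42 -0.39  1.92] M [-0.018  0.175  0.029] w 0.0173 t 50.35
```

>>> arm_command --series '[{"dp": [0,0,0],"angular": [0,0,0],"gripper": 50},{"dp": [0,0,0],"angular": [0,0,0],"gripper": 50},{"dp": [-0.35,0,0],"angular": [0,0,0],"gripper": 50},{"dp": [-0.4,0,0],"angular": [0,0,0],"gripper": 50},{"dp": [0,-0.36,0.165],"angular": [0,0,0],"gripper": 50},{"dp": [0,-0.36,0.165],"angular": [0,0,0],"gripper": 50},{"dp": [0,-0.36,0.165],"angular": [0,0,0],"gripper": 50},{"dp": [0,-0.33,0.15],"angular": [0,0,0],"gripper": 50}]'

```text
clock: 51.35
position: [0.4723, -0.0191, 0.1589]
ee_rot: [0.607, 0.369, 0.602, -0.365]
contact_force: [0.6, -0.7, -0.4]
width: 0.0497
```

>>> arm_command --series '[{"dp": [0,0,0],"angular": [0.117,0,0],"gripper": 50},{"dp": [0,0,0],"angular": [0.117,0,0],"gripper": 50},{"dp": [0,0,0],"angular": [0.117,0,0],"gripper": 50},{"dp": [0,0,0],"angular": [0,0,0],"gripper": 50},{"dp": [0,0,0],"angular": [0,0,0],"gripper": 50},{"dp": [0,0,0],"angular": [0,0,0],"gripper": 50},{"dp": [0,0,0],"angular": [0,0,0],"gripper": 50},{"dp": [0,0,0],"angular": [0,0,0],"gripper": 50}]'

```text
clock: 52.35
position: [0.4706, -0.022, 0.1589]
ee_rot: [0.482, 0.522, 0.478, -0.517]
contact_force: [-0.6, 0.5, -0.1]
width: 0.05
```

```bash
python3 rings.py; python3 -c "
from h import *
delta((.467,-.0207,.10))
d=get_image('scene'); cv2.imwrite('pics/s3.png',cv2.resize(d['image'][170:320,220:440],None,fx=3,fy=3))"
```

```text
(0.5842, 0.1292) n 20 ringtop 0.0639015929432748 rim(36) 0.06388359313032632
(0.5755, 0.015) n 0 ringtop  rim(36) 
[(0.5883, 0.1361, 0.0336, 0.064), (0.4448, -0.3669, 0.037, 0.0455)]
pos [ 0.4706 -0.022   0.1589] shift u [ 0.9482  0.8392 -0.3751] mm [113.8 100.7 -45. ] q6 1.453 jaw [-0.078 -0.997 -0.001] x [ 8.8e-03  1.0e-04 -1.0e+00] F [0.29 0.08 0.52] M [-0.008  0.023 -0.008] w 0.0497 t 52.4
pos [ 0.4706 -0.022   0.1589] shift u [ 0.4903 -0.0349 -0.0079] mm [58.8 -4.2 -0.9] q6 1.453 jaw [-0.078 -0.997 -0.001] x [ 8.8e-03  1.0e-04 -1.0e+00] F [0.29 0.08 0.52] M [-0.008  0.023 -0.008] w 0.0497 t 52.4
```

View pics/s3.png

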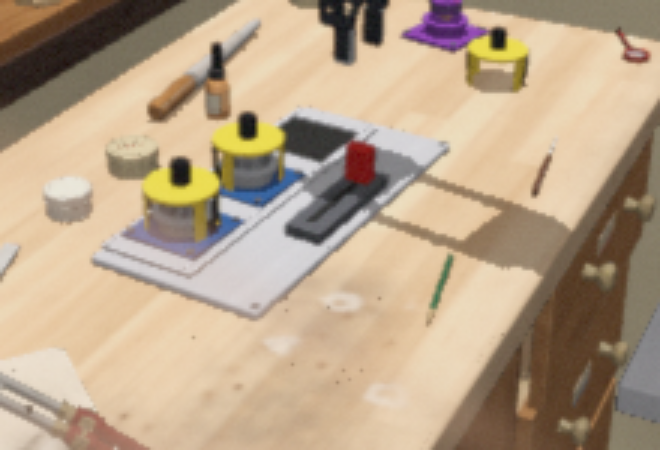

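The crop shows both covers square on their gauges. Cover 1's roof measures 63.9 mm, though it is partly hidden by the arm. The lock is still at the right, at (360,163).

>>> arm_command --series '[{"dp": [0,-0.034,-0.008],"angular": [0,0,-0.0056],"gripper": 50},{"dp": [0.2,0,0],"angular": [0,0,0],"gripper": 50},{"dp": [0.25,0,0],"angular": [0,0,0],"gripper": 50},{"dp": [0.05,0,0],"angular": [0,0,0],"gripper": 50},{"dp": [0,0,0],"angular": [0,0,0],"gripper": 50},{"dp": [0,0,0],"angular": [0,0,0],"gripper": 50},{"dp": [0,0,0],"angular": [0,0,0],"gripper": 50},{"dp": [0,0,0],"angular": [0,0,0],"gripper": 50}]'

```text
clock: 53.45
position: [0.4687, -0.0209, 0.1011]
ee_rot: [0.482, 0.52, 0.479, -0.518]
contact_force: [-0.4, 1.0, -0.6]
width: 0.0501
```

```bash
python3 -c "
from h import *
delta((.467,-.0207,.047))"
```

```text
pos [ 0.4687 -0.0209  0.1011] shift u [ 4.504e-01 -1.710e-02 -2.000e-04] mm [54.  -2.1 -0. ] q6 1.455 jaw [-0.078 -0.997  0.   ] x [ 5.8e-03 -5.0e-04 -1.0e+00] F [-0.45  1.05 -0.63] M [0.002 0.041 0.078] w 0.0501 t 53.45
```

>>> arm_command --series '[{"dp": [0.15,-0.014,0],"angular": [0,0,0],"gripper": 50},{"dp": [0.17,0,0],"angular": [0,0,0],"gripper": 50},{"dp": [0.11,0,0],"angular": [0,0,0],"gripper": 50},{"dp": [0,0,0],"angular": [0,0,0],"gripper": 50},{"dp": [0,0,0],"angular": [0,0,0],"gripper": 14},{"dp": [0,0,0],"angular": [0,0,0],"gripper": 14},{"dp": [0,0,0],"angular": [0,0,0],"gripper": 14},{"dp": [0,0,0],"angular": [0,0,0],"gripper": 14}]' --grip_force 40

```text
clock: 54.45
position: [0.4699, -0.0213, 0.0509]
ee_rot: [0.484, 0.522, 0.477, -0.516]
contact_force: [0.6, -0.6, -3.6]
width: 0.0191
```

```bash
python3 -c "
from h import *
delta((.4742,.068,.047))"
```

```text
pos [ 0.4699 -0.0213  0.0509] shift u [ 0.0318 -0.0227 -0.7451] mm [  3.8  -2.7 -89.4] q6 1.454 jaw [-0.077 -0.997  0.001] x [ 0.0124 -0.002  -0.9999] F [ 0.56 -0.59 -3.57] M [ 0.045 -0.048  0.065] w 0.0191 t 54.45
```

>>> arm_command --series '[{"dp": [0,0,-0.08],"angular": [0,0,0],"gripper": 14},{"dp": [0,0,-0.12],"angular": [0,0,0],"gripper": 14},{"dp": [0,0,-0.12],"angular": [0,0,0],"gripper": 14},{"dp": [0,0,-0.12],"angular": [0,0,0],"gripper": 14},{"dp": [0,0,-0.1],"angular": [0,0,0],"gripper": 14},{"dp": [0,0,-0.05],"angular": [0,0,0],"gripper": 14},{"dp": [0,0,-0.03],"angular": [0,0,0],"gripper": 14},{"dp": [0,0,0],"angular": [0,0,0],"gripper": 14}]'

```text
clock: 55.45
position: [0.4758, 0.0578, 0.0509]
ee_rot: [0.485, 0.521, 0.477, -0.516]
contact_force: [0.3, -1.9, -1.9]
width: 0.0192
```

```bash
python3 -c "
from h import *
delta((.4742,.068,.047))"
```

```text
pos [0.4758 0.0578 0.0509] shift u [ 0.0324 -0.0199 -0.0836] mm [  3.9  -2.4 -10. ] q6 1.628 jaw [-0.075 -0.997  0.003] x [ 0.0122 -0.0042 -0.9999] F [ 0.28 -1.9  -1.9 ] M [-0.275  0.041 -0.05 ] w 0.0192 t 55.45
```

>>> arm_command --series '[{"dp": [0,0,-0.03],"angular": [0,0,0],"gripper": 14},{"dp": [0,0,-0.03],"angular": [0,0,0],"gripper": 14},{"dp": [0,0,-0.03],"angular": [0,0,0],"gripper": 14},{"dp": [0,0,-0.03],"angular": [0,0,0],"gripper": 14},{"dp": [0,0,-0.03],"angular": [0,0,0],"gripper": 14},{"dp": [0,0,-0.03],"angular": [0,0,0],"gripper": 14},{"dp": [0,0,-0.03],"angular": [0,0,0],"gripper": 14},{"dp": [0,0,-0.03],"angular": [0,0,0],"gripper": 14}]'

```text
clock: 56.45
position: [0.4765, 0.0676, 0.0509]
ee_rot: [-0.497, -0.507, -0.472, 0.523]
contact_force: [-0.3, -17.1, -0.3]
width: 0.019
```

```bash
python3 -c "
from h import *
delta((.4742,.068,.047))"
```

```text
pos [0.4765 0.0676 0.0509] shift u [ 0.0323 -0.0196 -0.0037] mm [ 3.9 -2.4 -0.4] q6 1.696 jaw [-0.061 -0.997  0.041] x [ 0.0071 -0.0414 -0.9991] F [ -0.28 -17.09  -0.25] M [-2.104  0.079 -0.37 ] w 0.019 t 56.45
```

At the end stop: 17 N of resistance, within 0.5 mm of the predicted end. I'll release and retreat.

>>> arm_command --series '[{"dp": [0,0,0],"angular": [0,0,0],"gripper": 40},{"dp": [0,0,0],"angular": [0,0,0],"gripper": 40},{"dp": [-0.3,0,0],"angular": [0,0,0],"gripper": 40},{"dp": [-0.45,0,0],"angular": [0,0,0],"gripper": 40},{"dp": [-0.4,0,0],"angular": [0,0,0],"gripper": 40},{"dp": [-0.2,-0.3,-0.3],"angular": [0,0,0],"gripper": 40},{"dp": [0,-0.4,-0.3],"angular": [0,0,0],"gripper": 40},{"dp": [0,-0.3,-0.3],"angular": [0,0,0],"gripper": 40}]'

```text
clock: 57.45
position: [0.3644, 0.1971, 0.2153]
ee_rot: [-0.492, -0.514, -0.472, 0.52]
contact_force: [0.3, 0.2, -0.7]
width: 0.0402
```

>>> arm_command --series '[{"dp": [0,0,-0.3],"angular": [0,0,0],"gripper": 40},{"dp": [0,0,-0.3],"angular": [0,0,0],"gripper": 40},{"dp": [0,0,0],"angular": [0,0,0],"gripper": 40},{"dp": [0,0,0],"angular": [0,0,0],"gripper": 40},{"dp": [0,0,0],"angular": [0,0,0],"gripper": 40},{"dp": [0,0,0],"angular": [0,0,0],"gripper": 40},{"dp": [0,0,0],"angular": [0,0,0],"gripper": 40},{"dp": [0,0,0],"angular": [0,0,0],"gripper": 40}]'

```text
clock: 58.45
position: [0.3647, 0.2734, 0.2151]
ee_rot: [-0.492, -0.515, -0.474, 0.518]
contact_force: [0.3, 0.2, 0.3]
width: 0.0401
```

```bash
python3 rings.py; python3 - <<'E'
from h import *
d=dict(np.load('last.npz')); W=cloud(d); H,S,V=cv2.split(cv2.cvtColor(d['image'],cv2.COLOR_BGR2HSV))
m=((H<6)|(H>174))&(S>180)&(V>100)&(np.hypot(W[...,0]-.475,W[...,1]-.068)<.04)&(abs(W[...,2]-.064)<.006)
print('lock',np.median(W[m],0),m.sum())
for c in((.5842,.1292),(.5755,.015)):
    K=W[(np.hypot(W[...,0]-c[0],W[...,1]-c[1])<.02)&(W[...,2]>.08)&(W[...,2]<.1)]; print('knob',K.mean(0).round(4),len(K))
    r=(np.hypot(W[...,0]-c[0],W[...,1]-c[1])<.034)&(abs(W[...,2]-.064)<.006); A=W[r]; n=np.linalg.lstsq(np.c_[A[:,:2],np.ones(len(A))],A[:,2],rcond=None)[0]; print('tilt',n[:2].round(3))
cv2.imwrite('pics/t9.png',cv2.resize(d['image'][110:270,140:460],None,fx=2.4,fy=2.4))
E
```

```text
(0.5842, 0.1292) n 89 ringtop 0.0643666055320713 rim(36) 0.06401832230171256
(0.5755, 0.015) n 94 ringtop 0.06351740068014344 rim(36) 0.0638599722427875
[(0.5845, 0.1292, 0.0362, 0.064), (0.5771, 0.0129, 0.0363, 0.0638), (0.4453, -0.3666, 0.037, 0.0454)]
pos [0.3647 0.2734 0.2151] shift u [1.4791 1.8738 2.0029] mm [177.5 224.9 240.3] q6 2.157 jaw [-0.067 -0.998  0.02 ] x [ 0.0146 -0.0208 -0.9997] F [-0.14 -0.35  0.51] M [-0.016 -0.039 -0.003] w 0.0401 t 58.5
lock [0.47338278 0.06660429 0.06371968] 72
knob [0.5847 0.129  0.0871] 53
tilt [-0.002 -0.006]
knob [0.5769 0.0134 0.0875] 51
tilt [ 0.009 -0.004]
```

View pics/t9.png

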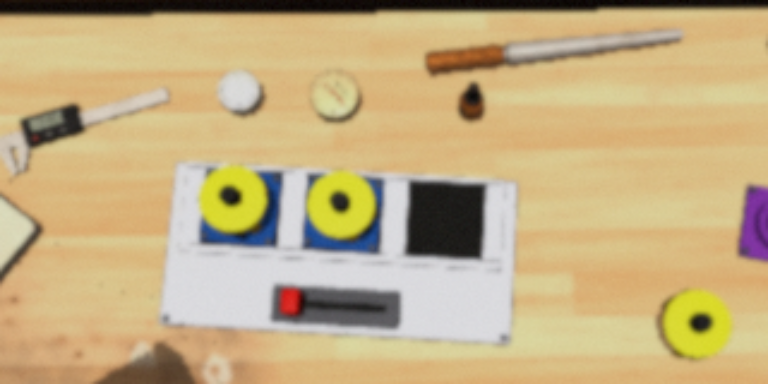

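The top view shows the lock at its left end at (290,300), having travelled about 87.5 mm on top of its start offset. Both gauges are covered and level, the bystanders haven't moved, and the arm is clear.

```bash
python3 -c "
from rig import sign_off; print(sign_off())"
```

```text
the job is handed in; nothing more can be done
None
```

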